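# Hang the pipette on the free branch of the pipette carousel

## Task

Turn the pipette carousel by its black knob until its one empty branch points straight along the orange pointer. Then take the blue-collared pipette from its grey dock, set its collar gently on the outer rails of that branch and slide it in under the keepers, fully home against the stop, and leave it hanging there with the branch still at the pointer. Feel for the rails, as the crown's height is unknown: press with less than 25 N, do not drop the pipette, and leave the other things where they are.

Things in the scene. Friction and masses are not known exactly. Their poses are not given: they have to be found in the camera images.
- stand: Carousel's fixed white round foot, 176 mm across, 14 mm high, with an orange pointer strip reaching 138 mm from the axis along its -x. Origin: on the bench, on the turning axis, z up. On it turn a post and a white crown with 4 branches 90 degrees apart: 3 carry pipettes fixed to it (green, yellow, red collars), 1 is empty. The crown is clamped 0 to 36 mm above its lowest height, unknown each time.
- pointer (a point): Point on the orange pointer strip, 110 mm from the axis, 8 mm above the bench. Fixed to the foot.
- rotor (a joint): Turning of the crown, rad, counter-clockwise from above positive, about 0.15 N m of friction, stays where left. At 0 and at 2 pi the empty branch points along the orange pointer; either will do. Starts between 2.0 and 4.28.
- knob (a point): Middle of the black round knob on the axis, 40 mm across, 56 mm tall, that turns the crown; this point is 219 mm above the bench and does not show the crown's height. The knob (then 191 to 247 mm), the crown disc below it (92 mm across, top 175 mm) and the tops of the hung pipettes (258 mm, 110 mm from the axis) really stand 0 to 36 mm higher (unknown).
- branch (a point): Home on the empty branch, 110 mm from the axis, 175 mm above the bench. x axis: horizontal, along the branch from its open end in to the post; z up. Turns with the crown but does not show its height: the tops of the branch's two level rails are really 0 to 36 mm above it (unknown). Rails: 26 mm apart, 10 mm thick, to 55 mm outside home, then flared tips to 68 mm. The slot's end stops the neck at home.
- keeper (a point): Outer edge of the keepers, 8 mm outside home, at the lowest rail top height; turns like branch, also 0 to 36 mm too low. Keepers: roofs over the rails from here inward, 34 mm apart, 9 to 13 mm above the rail tops; collar goes under them, handle between. Further out the rails are open above: set the collar down with the axis over 32 mm outside home. A cross wall behind home rises 18 mm above the rails.
- pipette: Loose pipette, white, blue collar, 228 mm long, 0.09 to 0.17 kg. Origin: tip (lower end), z up its axis. Above it: neck 20 mm thick at 126-145 mm (16 mm or less below); collar 44 mm at 145-151, its underside rests on the rails; round handle 28 mm at 151-215, grip here; finger rest sticking out along +y to 28 mm from the axis at 205-213, so close the fingers along its x axis; button to 228.
- dock: Grey fixed dock: foot 120 x 100 mm, column 165 mm high at its +x side (39 to 61 mm from the origin), fork of two rails 26 mm apart, tops 165 mm above the bench, open towards its -x. Origin on the bench under the docked pipette, which hangs by its collar: lift it a little and draw it out along -x, or lift it straight out.
- tip_box: Blue box of pipette tips with a clear lid, 120 x 85 x 57 mm, origin under its centre. Leave it alone.
- tube_rack: Orange rack with ten capped tubes, 200 x 70 x 80 mm, origin under its centre. Leave it alone.
- bottle: Amber jar, 64 mm across, 130 mm high, origin under its centre. Leave it alone.
- beaker: Glass beaker, 68 mm across, 85 mm high, origin under its centre. Leave it alone.
- timer: White flat timer, 65 x 65 x 18 mm, origin under its centre. Leave it alone.
- notepad: Yellow pad of notes, 100 x 75 x 12 mm, origin under its centre. Leave it alone.
Mind the look-alikes: they are no part of the job. Of the things that look like the pipette, the larger one is meant.

How it is judged:
By the outcome, as a careful person would: the job done as asked, in the order asked, and still so for the second after the job is handed in, with the robot touching nothing.
It also fails if it takes over 72 s, if anything falls off the work surface, if the arm or the gripper's body presses on something with over 40 N, if the wrist force passes 120 N, or if a joint passes its speed limit or range.

## Robot

A 6-joint arm with a two-finger parallel gripper is mounted at the origin on the work surface. World frame = base frame: x ahead of the robot, y to its left, z up, the work surface at z = 0. Lengths are in m, angles in rad, forces in N, time in s.
With the tool pointing down it reaches from about 0.4 to 0.825 m from the base axis. Payload 7 kg.
Tool frame: the origin (TCP) lies at the centre of the arm's flange, where the gripper is bolted on; the fingertips stand 178 mm ahead of it and the grasp point (between the pads) lies 159 mm ahead of it; z points along the fingers, y is the direction in which the jaws open and shut (so a half turn about z gives the same grasp; the last joint's range is limited). The gripper opens to 88 mm and grips with 3 to 60 N. Pads are 19 mm wide; open, the fingers measure 130 mm over their backs; the gripper's body (78 mm by 193 mm) begins 47 mm behind the grasp point.
Start: joints at [-0.927, 0.359, 0.012, 0, -1.224, -0.288], TCP at [0.235, -0.633, 0.405] pointing down, gripper open.
Joint ranges: [-3.07, 3.07], [-1.43, 2.12], [-1.02, 1.25], [-3.03, 1.67], [-3.05, -0], [-3.03, 3.03]. Speed limits (rad/s): [2.39, 2.39, 3.01, 3.14, 3.14, 3.14].

## Interface

Orientations are given as [roll, pitch, yaw] about the fixed x, y, z axes, in that order (R = Rz(yaw) Ry(pitch) Rx(roll)).
In Python, from station import arm gives the robot as it stands.
- The arm moves only by the shell command python3 -m handwheel 'ROWS' [OPENING] [FORCE]. ROWS is JSON, a list of rows, each a list of 4 numbers: the shift along the world's x, y, z in cm, then the turn about the world's z in rad. In form: [[dx, dy, dz, yaw], ...]. A call has 1 to 20 rows; each row shifts and turns the commanded pose from where the row before left it; what a row does not reach is not made up. A row lasts 1/10 s, in which the tool goes at most 50 mm and 8.59 degrees, less where a joint would pass 70% of its speed; a pose out of reach is approached as far as the arm can. A call is refused whole if a number of a shift passes 5 or a number of a turn 0.15, either way. A call with a gripper value outside its range is refused whole. OPENING is the closure, from 0 (fully open) to 1 (shut), set as the call begins (- or left out, the last holds). The fingers move at their own pace and stop on an object; FORCE is the grip in N (left out, the last holds). Time passes only in rows, so rows that do not move let the fingers close. It gives the time, the measured TCP pose, the force and the opening at its end, in the units of the state.
- arm.get_state(): the state, without advancing time (a new reading comes with each control period).
- arm.grab_frame(name): name is "scene" or "top" or "wrist"; returns a dict with "image" (480x640x3 uint8, red, green, blue), "depth" (480x640 float32, m along the optical axis (not along the pixel's ray), 0 where there is no reading), "vfov" (degrees; the focal length in pixels is half the picture's height over the tangent of half this angle, whatever the lens; pixels are square), "cx", "cy" (the principal point, pixels), "k1" (the pictures are not rectified: a ray, as slopes to the right and down, at radius r is drawn at 1 + k1 r^2 times it, then the intrinsics apply), "rvec" (rotation vector, rad) and "tvec" (3), from world to camera coordinates, as OpenCV has them. Camera axes: x right, y down, z forward; pixel columns grow to the right and rows downward; lengths in m; the calibration is good to about 2 mm. A picture is of the moment at which its call begins.
- arm.job_done(): hands the job in, once; it reports no verdict.
The state is a dict: "t": time; "q": joint angles; "qd": joint speeds; "joint_efforts": joint torques, N m; "eef_pos": TCP position; "ee_rot": TCP orientation; "force": force on the tool from outside, world axes, zero at the start; "moment": the same for the moment, N m; "width": finger opening in m.
Only numpy, scipy, OpenCV 4.12 (cv2) and the standard library are available. Lean on these libraries where they do the work, as an engineer would, in place of code of your own. Each camera call takes 0.05 s, during which the arm holds its last target.

## Working session

There is one attempt and no reset: what is moved stays moved. The work goes in short steps, Python scripts to look and compute and a shell command to move; the robot and the scene stay as the last step left them, time stands still between calls to the robot, and variables do not carry over. Pictures are saved under pics/ and viewed, and the job is handed in when it is done.

```bash
ls; mkdir -p pics; cat > h.py <<'E'
import numpy as np, cv2, pickle
from station import arm
def grab(n,tag):
    f=arm.grab_frame(n); pickle.dump(f,open(f'pics/{tag}.pkl','wb'))
    cv2.imwrite(f'pics/{tag}.png',f['image'][:,:,::-1]); return f
def load(tag): return pickle.load(open(f'pics/{tag}.pkl','rb'))
def K(f):
    fl=240/np.tan(np.radians(f['vfov'])/2)
    return np.array([[fl,0,f['cx']],[0,fl,f['cy']],[0,0,1.]])
def D(f): return np.array([f['k1'],0,0,0.])
def ray(f,u,v):
    p=cv2.undistortPoints(np.array([[[u,v]]],float),K(f),D(f))[0,0]
    R=cv2.Rodrigues(np.array(f['rvec'],float))[0]; t=np.array(f['tvec'],float)
    return -R.T@t, R.T@np.array([p[0],p[1],1.])
def at_z(f,u,v,z):
    o,d=ray(f,u,v); return o+d*(z-o[2])/d[2]
def at_d(f,u,v):
    o,d=ray(f,u,v); return o+d*float(f['depth'][int(v),int(u)])
def proj(f,P):
    return cv2.projectPoints(np.array(P,float).reshape(-1,1,3),np.array(f['rvec'],float),np.array(f['tvec'],float),K(f),D(f))[0][:,0]
def cloud(f):
    v,u=np.mgrid[0:480,0:640]; p=cv2.undistortPoints(np.stack([u,v],-1).reshape(-1,1,2).astype(float),K(f),D(f))[:,0]
    R=cv2.Rodrigues(np.array(f['rvec'],float))[0]; t=np.array(f['tvec'],float)
    d=f['depth'].reshape(-1,1); c=np.hstack([p,np.ones((len(p),1))])*d
    return ((c-t)@R).reshape(480,640,3)
def crop(tag,x0,y0,x1,y1,s,out):
    im=cv2.imread(f'pics/{tag}.png')[y0:y1,x0:x1]
    cv2.imwrite(f'pics/{out}.png',cv2.resize(im,None,fx=s,fy=s,interpolation=cv2.INTER_CUBIC))
E
python3 - <<'E'
from h import *
for n in("scene","top","wrist"):
    f=grab(n,n+'0'); print(n,f['vfov'],f['k1'],ray(f,320,240))
s=arm.get_state();print(s)
E
```

```text
pics
scene 51.98632533362013 -0.08838609486838901 (array([0.93111209, 0.53159128, 1.17210562]), array([-0.30352538, -0.44945939, -0.84015427]))
top 42.482960999748144 0.06401570617708228 (array([ 0.42348705, -0.02584562,  1.58935981]), array([ 0.08186093,  0.01519438, -0.99653695]))
wrist 68.99565272153824 -0.027272530748873435 (array([ 0.17135095, -0.65653938,  0.38401671]), array([ 0.25112071,  0.10311862, -0.96262849]))
{'t': 0.15, 'q': array([-9.26875969e-01,  3.59221157e-01,  1.12698379e-02, -2.65213563e-04,
       -1.22411487e+00, -2.88094273e-01]), 'qd': array([ 6.01362645e-04, -4.63783185e-04,  3.14118275e-03,  9.16732404e-04,
       -9.83732369e-04, -3.09292021e-05]), 'joint_efforts': array([-8.32162987e-04, -5.83277678e+01,  2.93292707e+01,  7.00129107e+00,
        8.77817161e-03, -1.38148853e-04]), 'eef_pos': array([ 0.23508692, -0.63258061,  0.40393686]), 'ee_rot': array([ 3.14030428e+00, -1.21758538e-04, -2.78585676e+00]), 'force': array([-0.05068745, -0.05226079, -0.52404921]), 'moment': array([-0.02066893, -0.02044427,  0.02603287]), 'width': 0.08796468880675118}
```

View pics/scene0.png

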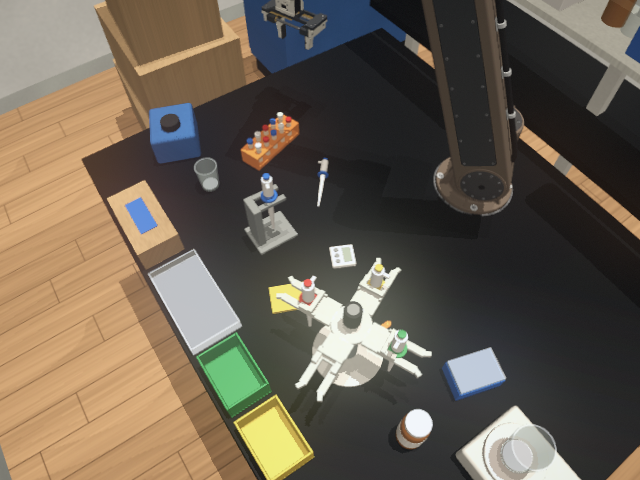

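View pics/top0.png

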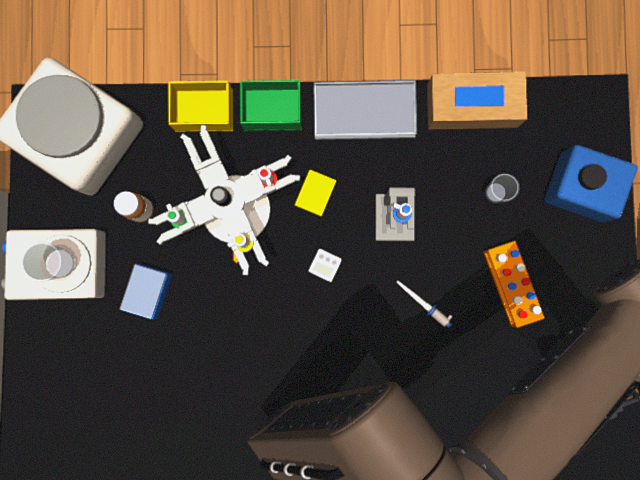

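View pics/wrist0.png

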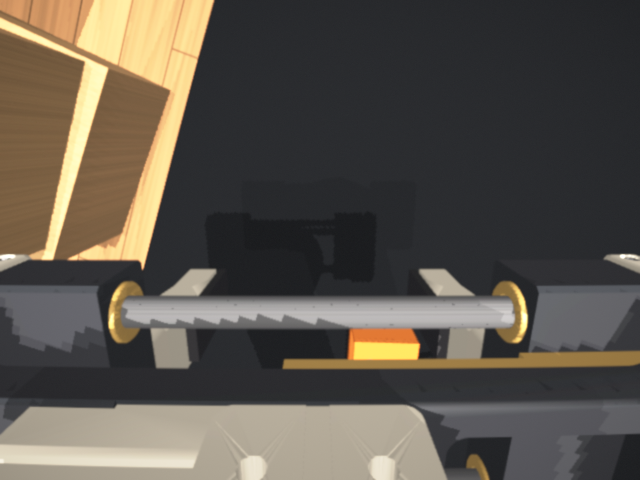

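```bash
python3 - <<'E'
from h import *
crop('top0',130,110,330,290,4,'topc')
crop('top0',350,160,450,260,6,'topd')
crop('scene0',260,240,440,410,4,'scc')
crop('scene0',220,150,340,260,6,'scd')
E
```

```text
(no output)
```

View pics/topc.png

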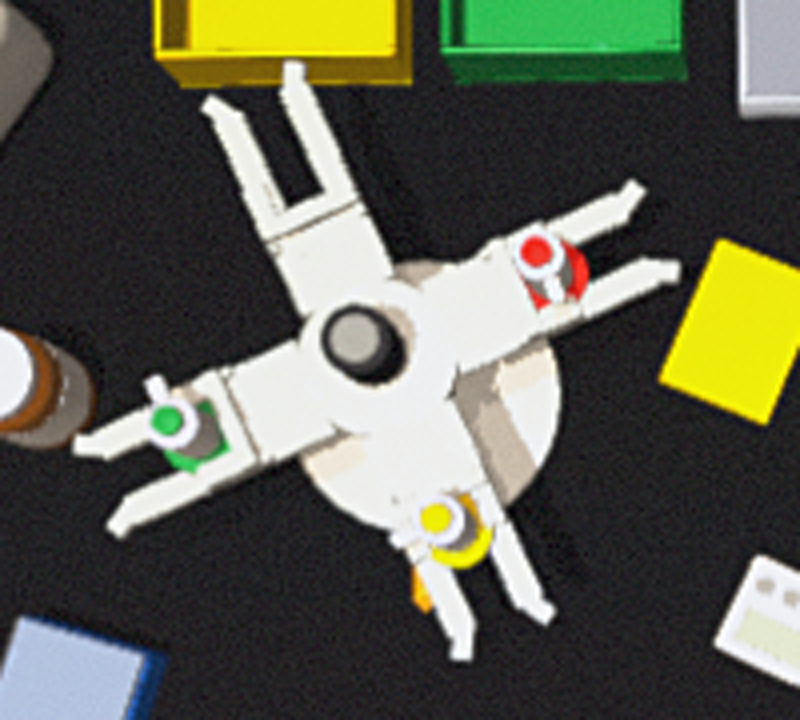

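View pics/topd.png

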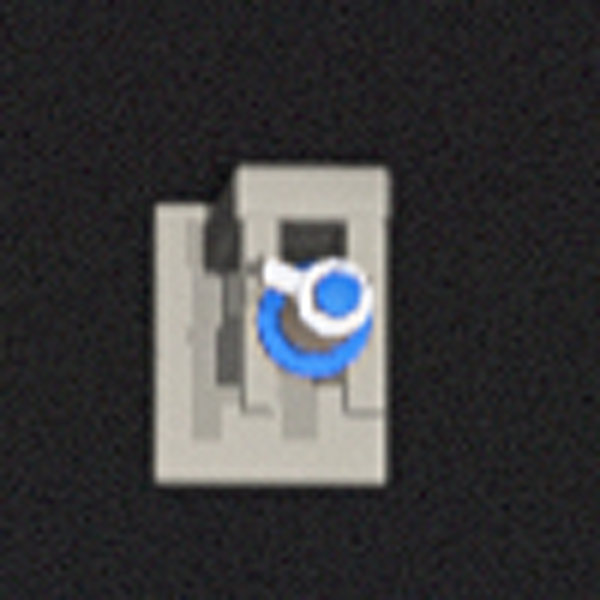

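View pics/scc.png

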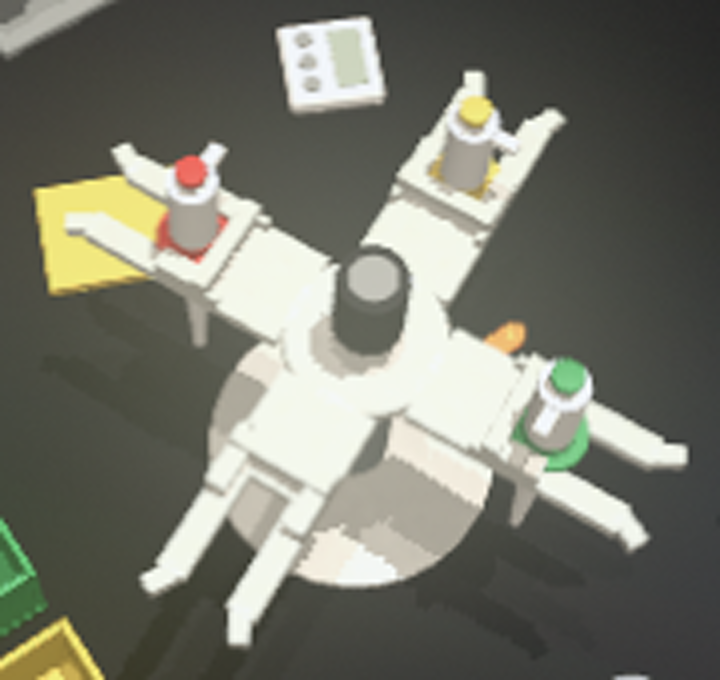

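View pics/scd.png

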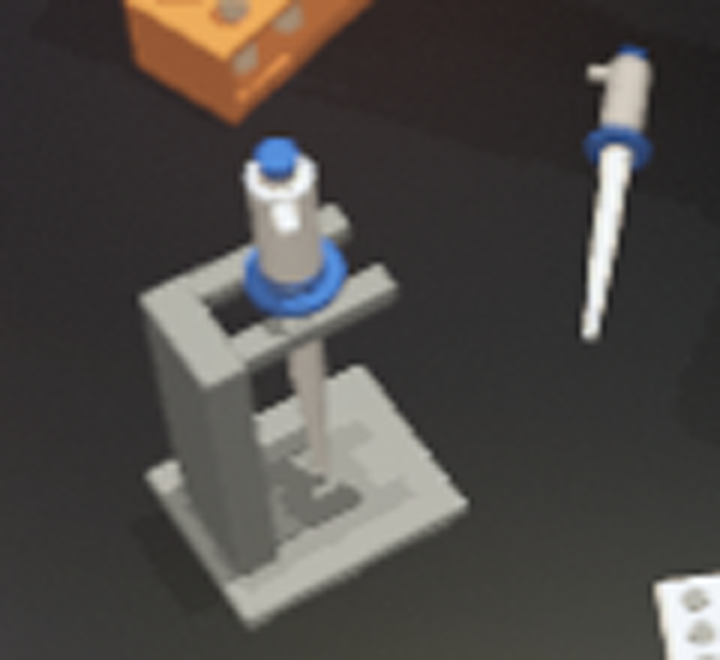

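```bash
python3 - <<'E'
from h import *
np.set_printoptions(precision=4,suppress=True)
for n in('top0','scene0'):
    f=load(n); C=cloud(f); im=f['image']; hsv=cv2.cvtColor(im,cv2.COLOR_RGB2HSV)
    pts={'top0':dict(knob=(219,194),crown=(233,212),gbtn=(172,215),rbtn=(264,173),ybtn=(239,240),rail=(188,145),deckempty=(212,173),bluebtn=(406,208),dockcol=(402,192),table=(300,250)),
     'scene0':dict(knob=(353,309),bluebtn=(266,176),gbtn=(402,334),crown=(352,345),table=(300,400))}[n]
    print(n)
    for k,(u,v) in pts.items(): print(k,np.median(C[v-1:v+2,u-1:u+2].reshape(-1,3),0))
    # orange
    m=(hsv[...,0]>5)&(hsv[...,0]<20)&(hsv[...,1]>150)&(hsv[...,2]>120)
    x0,y0,x1,y1={'top0':(220,240,245,275),'scene0':(375,315,400,335)}[n]
    mm=np.zeros_like(m); mm[y0:y1,x0:x1]=m[y0:y1,x0:x1]
    v,u=np.nonzero(mm); print('orange',len(u)); 
    for a,b in zip(u,v):print((a,b),at_z(f,a,b,.008)[:2],end=' ')
    print()
E
```

```text
top0
knob [0.6378 0.214  0.2509]
crown [0.607  0.1953 0.1776]
gbtn [0.5918 0.3134 0.262 ]
rbtn [0.6798 0.1142 0.2634]
ybtn [0.5352 0.1691 0.2628]
rail [0.7642 0.299  0.1786]
deckempty [0.6987 0.2436 0.1787]
bluebtn [ 0.6013 -0.194   0.2465]
dockcol [ 0.6501 -0.196   0.1657]
table [ 0.5292  0.0505 -0.0018]
orange 15
(np.int64(233), np.int64(253)) [0.5231 0.222 ] (np.int64(233), np.int64(254)) [0.5205 0.222 ] (np.int64(233), np.int64(255)) [0.5179 0.222 ] (np.int64(233), np.int64(256)) [0.5154 0.222 ] (np.int64(233), np.int64(257)) [0.5128 0.222 ] (np.int64(233), np.int64(259)) [0.5077 0.222 ] (np.int64(233), np.int64(260)) [0.5051 0.222 ] (np.int64(234), np.int64(260)) [0.5051 0.2195] (np.int64(237), np.int64(260)) [0.5049 0.2118] (np.int64(234), np.int64(261)) [0.5025 0.2195] (np.int64(235), np.int64(261)) [0.5025 0.2169] (np.int64(237), np.int64(261)) [0.5024 0.2118] (np.int64(235), np.int64(262)) [0.4999 0.2169] (np.int64(236), np.int64(262)) [0.4999 0.2143] (np.int64(237), np.int64(262)) [0.4998 0.2118] 
scene0
knob [0.6371 0.2155 0.2515]
bluebtn [ 0.6011 -0.1916  0.2479]
gbtn [0.5926 0.3174 0.2604]
crown [0.6658 0.2577 0.1782]
table [ 0.7999  0.2487 -0.0012]
orange 0
```

```bash
python3 - <<'E'
from h import *
np.set_printoptions(precision=4,suppress=True)
for n in('top0','scene0'):
    f=load(n); C=cloud(f); P=C.reshape(-1,3); hsv=cv2.cvtColor(f['image'],cv2.COLOR_RGB2HSV).reshape(-1,3)
    s=(np.hypot(P[:,0]-.637,P[:,1]-.214)<.035)&(P[:,2]>.245)
    q=P[s]; c,r=cv2.minEnclosingCircle(q[:,:2].astype(np.float32)); print(n,'knob',c,r,q.mean(0),len(q),np.median(q[:,2]))
    # crown tops
    s=(np.hypot(P[:,0]-.637,P[:,1]-.214)<.2)&(abs(P[:,2]-.178)<.006); print('crown z',np.median(P[s,2]))
    # blue pipette
    s=(np.hypot(P[:,0]-.60,P[:,1]+.193)<.04)&(P[:,2]>.225)
    q=P[s]; h=hsv[s]; b=(h[:,1]>120)&(h[:,0]>95)
    print('blue top',q[b].mean(0),b.sum())
    w=q[~b]; c,r=cv2.minEnclosingCircle(w[:,:2].astype(np.float32)); print('white',w.mean(0),len(w))
    a=w[:,:2]-q[b].mean(0)[:2]; k=np.hypot(*a.T)>.017; print('rest dir deg',np.degrees(np.arctan2(a[k,1].mean(),a[k,0].mean())),k.sum(), a[k].mean(0))
    s=(np.hypot(P[:,0]-.60,P[:,1]+.193)<.04)&(P[:,2]>.164)&(P[:,2]<.176); hh=hsv[s]; b=(hh[:,1]>120)&(hh[:,0]>95)
    c,r=cv2.minEnclosingCircle(P[s][b][:,:2].astype(np.float32)); print('collar',c,r,np.median(P[s][b][:,2]))
    s=(np.hypot(P[:,0]-.63,P[:,1]+.193)<.12)&(abs(P[:,2]-.165)<.004)&(hsv[:,1]<60);
    print('fork rect',cv2.minAreaRect(P[s][:,:2].astype(np.float32)))
    for nm,p in(('g',(.592,.315)),('r',(.68,.1145)),('y',(.535,.169))):
        s=(np.hypot(P[:,0]-p[0],P[:,1]-p[1])<.012)&(P[:,2]>.252); h=hsv[s]; q=P[s][h[:,1]>120]; print(nm,q.mean(0),len(q))
E
```

```text
top0 knob (0.6379479765892029, 0.21478763222694397) 0.020105071365833282 [0.6377 0.2145 0.2509] 251 0.25091231395494074
crown z 0.1785178841338651
blue top [ 0.5999 -0.194   0.2469] 41
white [ 0.6023 -0.1882  0.2346] 117
rest dir deg 63.680359685634656 22 [0.0102 0.0206]
collar (0.600714385509491, -0.19388917088508606) 0.021527577191591263 0.17037152411501216
fork rect ((0.6148899793624878, -0.19443188607692719), (0.05862861126661301, 0.09424585849046707), 89.24774932861328)
g [0.5919 0.3157 0.2612] 38
r [0.6819 0.1153 0.2607] 43
y [0.5372 0.1704 0.2616] 44
scene0 knob (0.638630747795105, 0.2159045934677124) 0.0206536203622818 [0.6395 0.2166 0.2504] 289 0.2504953579667049
crown z 0.17830691668253942
blue top [ 0.6006 -0.1936  0.2481] 33
white [ 0.6031 -0.1852  0.234 ] 100
rest dir deg 67.04502339818222 18 [0.009  0.0212]
collar (0.6000716090202332, -0.19258157908916473) 0.02134985849261284 0.1705705241212643
fork rect ((0.6134725213050842, -0.19210131466388702), (0.06414515525102615, 0.09511709213256836), 86.52424621582031)
g [nan nan nan] 0
r [0.6836 0.116  0.2615] 45
y [0.5376 0.1713 0.2622] 22<stdin>:20: RuntimeWarning: Mean of empty slice.
  ret = um.true_divide(
```

```bash
python3 -m handwheel '[[0,0,4,0],[0,0,4,0],[2,4,0,-0.04],[2,4,0,-0.04],[2,4,0,-0.04],[2,4,0,-0.04],[2,4,0,-0.04],[2,4,0,-0.04],[2,4,0,-0.04],[2,4,0,-0.04],[2,4,0,-0.04],[2,4,0,-0.04],[2,4,0,-0.04],[2,4,0,-0.04],[2,4,0,-0.04],[2,4,0,-0.04],[2,4,0,-0.04],[2,4,0,-0.04],[2,4,0,0],[2,4,0,0]]' 0
```

```text
t: 2.15
eef_pos: [0.5955, 0.0891, 0.4846]
ee_rot: [3.142, -0.0, 2.858]
force: [1.5, -0.6, 0.8]
width: 0.0877
```

```bash
python3 -m handwheel '[[1,4,0,-0.04],[1,4,0,-0.04],[1,4,0,0],[0,0,0,0]]'
```

```text
t: 2.55
eef_pos: [0.6258, 0.2117, 0.4826]
ee_rot: [-3.14, -0.002, 2.781]
force: [-0.3, -0.6, -0.5]
width: 0.0874
```

```bash
python3 - <<'E'
from h import *
grab('wrist','wrist1'); s=arm.get_state(); print(s['eef_pos'],s['ee_rot'],s['force'],s['q'])
E
```

```text
[0.62537877 0.20976971 0.48302006] [-3.13992820e+00 -1.49094588e-03  2.78005040e+00] [-0.61866771 -0.88534332 -0.25706983] [ 6.18570106e-01  2.98576273e-01  1.01525440e-01 -3.17338531e-04
 -1.37595829e+00 -2.55084566e+00]
```

View pics/wrist1.png

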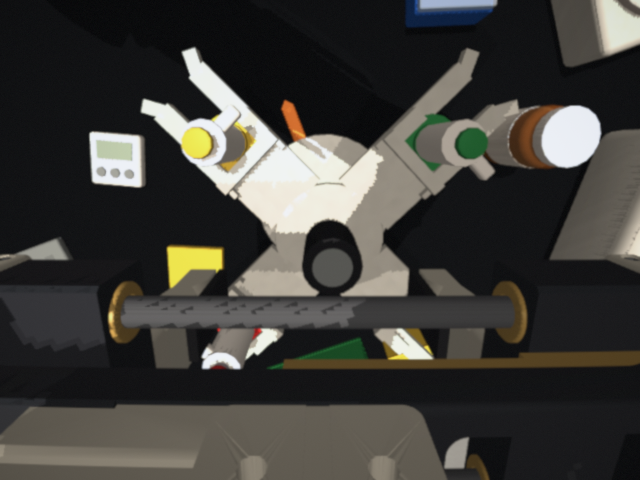

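```bash
python3 - <<'E'
from h import *
f=load('wrist1'); print(at_z(f,332,266.5,.251))
P=cloud(f).reshape(-1,3); s=(np.hypot(P[:,0]-.637,P[:,1]-.214)<.035)&(P[:,2]>.245); print(P[s].mean(0),cv2.minEnclosingCircle(P[s][:,:2].astype(np.float32)))
crop('wrist1',240,80,360,180,6,'w1c')
E
```

```text
[0.63765605 0.2170683  0.251     ]
[0.61734956 0.22441882 0.35630116] ((0.6325448751449585, 0.22340600192546844), 0.03342539072036743)
```

View pics/w1c.png

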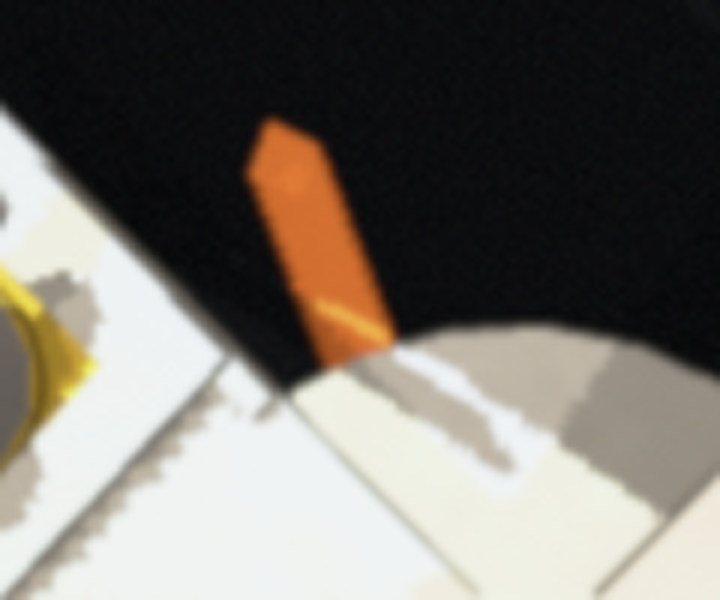

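```bash
python3 - <<'E'
from h import *
f=load('wrist1')
L=[(285,99.7),(281.2,108.7),(293.7,103.7),(294.2,141.3),(306.2,137.2)]
A=[at_z(f,u,v,.008)[:2] for u,v in L]; print(np.round(A,4))
t=A[0]; sh=(A[1]+A[2])/2; b=(A[3]+A[4])/2
for p in (t,sh,b):
    d=p-np.array([.638,.2155]); print(np.hypot(*d),np.degrees(np.arctan2(d[1],d[0])))
d=sh-b; print('edges',np.degrees(np.arctan2(*(A[1]-A[3])[::-1])),np.degrees(np.arctan2(*(A[2]-A[4])[::-1])))
E
```

```text
[[0.5    0.2158]
 [0.5081 0.2075]
 [0.5081 0.2241]
 [0.5502 0.2082]
 [0.5509 0.2242]]
0.13796940925638493 179.87464204411987
0.12985886690666176 179.87123885962376
0.0874796056538437 179.56293259728665
edges -179.05723359418164 -179.92095585542424
```

```bash
python3 -m handwheel '[[1.25,0.6,0,0],[0,0,0,0],[0,0,-2,0],[0,0,-2,0],[0,0,-2,0],[0,0,-2,0],[0,0,-1.2,0],[0,0,0,0]]'
```

```text
t: 3.4
eef_pos: [0.637, 0.2124, 0.391]
ee_rot: [-3.139, -0.002, 2.777]
force: [-0.4, -0.6, -0.1]
width: 0.0878
```

```bash
python3 -m handwheel '[[0.1,0.3,0,0],[0,0,0,0],[0,0,0,0]]' && python3 -m handwheel '[[0,0,0,0],[0,0,0,0],[0,0,0,0],[0,0,0,0],[0,0,0,0],[0,0,0,0]]' 1 35
```

```text
t: 3.7
eef_pos: [0.6388, 0.2165, 0.3938]
ee_rot: [3.14, 0.001, 2.778]
force: [0.6, 0.3, 0.5]
width: 0.0878
t: 4.3
eef_pos: [0.6386, 0.2163, 0.3927]
ee_rot: [-3.142, -0.0, 2.777]
force: [0.2, -0.7, 0.2]
width: 0.0449
```

```bash
python3 -m handwheel '[[0,0,0,0],[0,0,0,0],[0,0,0,0]]' 1 35; python3 -c "
from station import arm
print(arm.get_state())"
```

```text
t: 4.6
eef_pos: [0.6387, 0.2165, 0.3927]
ee_rot: [3.141, 0.0, 2.778]
force: [1.5, 2.4, 0.1]
width: 0.0394
{'t': 4.6, 'q': array([ 6.15194363e-01,  3.64513150e-01, -6.87779578e-03, -1.68853748e-04,
       -1.19890397e+00, -2.54999477e+00]), 'qd': array([-0.00292043, -0.00094148,  0.00152874, -0.0021044 ,  0.00049382,
        0.00042071]), 'joint_efforts': array([-1.07733797e+00, -5.89080548e+01,  2.83707958e+01,  7.16130495e+00,
       -6.67533819e-01,  5.82436318e-03]), 'eef_pos': array([0.63868442, 0.2165246 , 0.39265623]), 'ee_rot': array([3.14108871e+00, 1.49026335e-04, 2.77752721e+00]), 'force': array([1.51478718, 2.37149494, 0.09381933]), 'moment': array([ 0.59947005, -0.2945849 , -0.01075205]), 'width': 0.03935147304750769}
```

```bash
python3 -m handwheel '[[0,0,0,0.05],[0,0,0,0.1],[0,0,0,0.12],[0,0,0,0.12],[0,0,0,0.12],[0,0,0,0.12],[0,0,0,0.12],[0,0,0,0.12],[0,0,0,0.12],[0,0,0,0.12],[0,0,0,0.12],[0,0,0,0.12],[0,0,0,0.12],[0,0,0,0.12],[0,0,0,0.12],[0,0,0,0.12],[0,0,0,0.12],[0,0,0,0.12],[0,0,0,0.12],[0,0,0,0.12]]' && python3 -m handwheel '[[0,0,0,0.12],[0,0,0,0.12],[0,0,0,0.1],[0,0,0,0.07],[0,0,0,0],[0,0,0,0]]' ; python3 -c "
from h import *
f=grab('top','top2');grab('wrist','wrist2');grab('scene','scene2')
crop('top2',130,110,330,290,4,'top2c')
crop('scene2',260,240,440,410,4,'sc2c')
print(arm.get_state())"
```

```text
t: 6.6
eef_pos: [0.6376, 0.2175, 0.3926]
ee_rot: [3.141, 0.002, -1.19]
force: [-7.2, 7.6, 2.0]
width: 0.0394
t: 7.2
eef_pos: [0.6374, 0.2174, 0.3926]
ee_rot: [3.141, 0.003, -0.785]
force: [-7.6, 5.9, 3.4]
width: 0.0394
{'t': 7.35, 'q': array([ 0.61675429,  0.3635808 , -0.00721309, -0.0026137 , -1.20074365,
        0.17020394]), 'qd': array([-0.00090293, -0.00024397, -0.00110444, -0.00023022,  0.00024501,
        0.00109619]), 'joint_efforts': array([ -5.81950262, -56.186589  ,  29.02528346,   9.64390665,
         0.82834845,  -0.14859378]), 'eef_pos': array([0.63739512, 0.21740602, 0.39267745]), 'ee_rot': array([ 3.14127364e+00,  2.52662086e-03, -7.84784683e-01]), 'force': array([-8.11446151,  6.72081174,  2.91745341]), 'moment': array([2.2623142 , 2.63231823, 0.10941459]), 'width': 0.039252795689565814}
```

View pics/top2c.png

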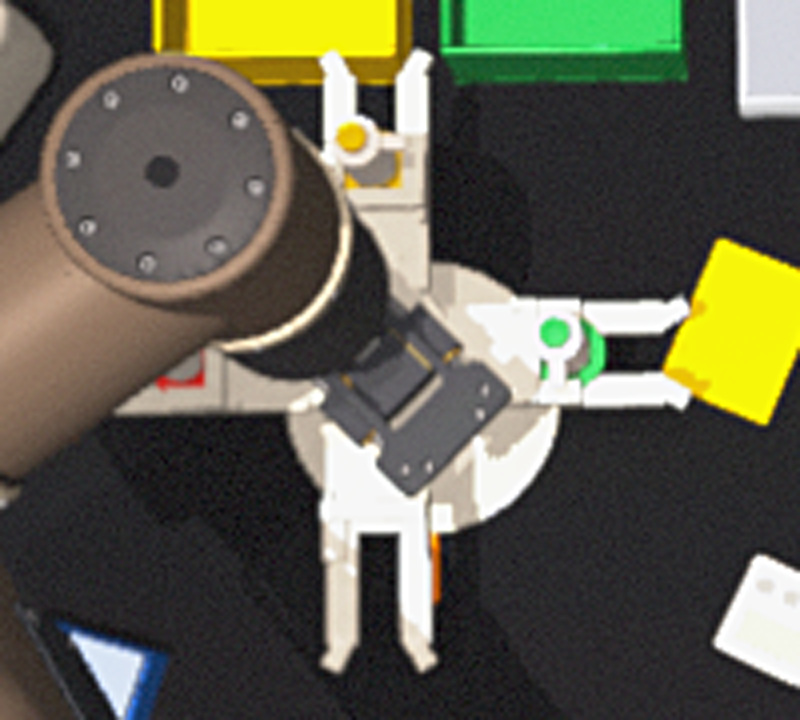

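View pics/wrist2.png

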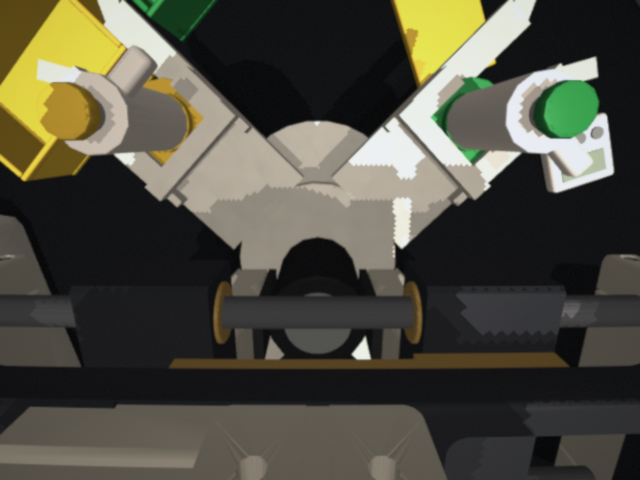

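View pics/sc2c.png

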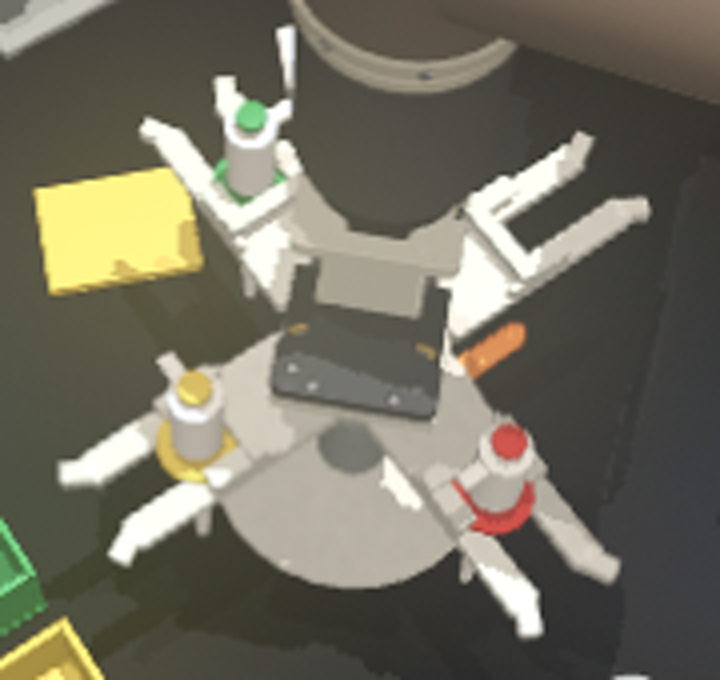

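```bash
cat > ang.py <<'E'
import sys
from h import *
def meas(tag,ax=(.638,.2157)):
    f=load(tag); C=cloud(f); P=C.reshape(-1,3)
    bb=(P[:,0]>.475)&(P[:,0]<.54)&(abs(P[:,1]-.215)<.05)&(P[:,2]>.168)&(P[:,2]<.19)
    # two rails by y clusters
    Q=P[bb]; print('z',np.median(Q[:,2]),len(Q))
    L=[]
    for x0 in np.arange(.475,.525,.005):
        q=Q[(Q[:,0]>=x0)&(Q[:,0]<x0+.005)]
        if len(q)>3: L.append(((q[:,0]).mean(),(q[:,1].max()+q[:,1].min())/2))
    L=np.array(L); print(L.round(4).tolist()); k,c=np.polyfit(L[:,0],L[:,1],1); print('angle from -x deg (CCW+)',-0+np.degrees(np.arctan(k)),'y at home',k*(ax[0]-.11)+c)
    hsv=cv2.cvtColor(f['image'],cv2.COLOR_RGB2HSV).reshape(-1,3)
    B={}
    for nm,a,h0,h1 in(('y',0,20,35),('g',-90,50,80),('r',90,-1,6)):
        p=np.array(ax)+.11*np.array([np.cos(np.radians(a)),np.sin(np.radians(a))])
        s=(np.hypot(P[:,0]-p[0],P[:,1]-p[1])<.012)&(P[:,2]>.252); h=hsv[s]; q=P[s][(h[:,1]>120)&(h[:,0]>h0)&(h[:,0]<h1)]
        if len(q)>5:
            d=q.mean(0)[:2]-ax; B[nm]=q.mean(0); print(nm,len(q),q.mean(0).round(4),np.hypot(*d).round(4),'dev',(np.degrees(np.arctan2(d[1],d[0]))-a).round(2))
for t in sys.argv[1:]: print(t); meas(t)
E
python3 ang.py top2 scene2
```

```text
top2
z 0.1782182237217202 387
[[0.4773, 0.2149], [0.4822, 0.2145], [0.4875, 0.2146], [0.4927, 0.2153], [0.4978, 0.2152], [0.5023, 0.215], [0.5072, 0.2146], [0.5124, 0.2145], [0.5176, 0.2148], [0.5223, 0.2151], [0.5275, 0.2149]]
angle from -x deg (CCW+) 0.13050579685254315 y at home 0.2149104111150238
y 39 [0.7467 0.2163 0.2611] 0.1087 dev 0.33
g 37 [0.6376 0.1059 0.2612] 0.1098 dev -0.2
scene2
z 0.17815993192305687 352
[[0.4774, 0.2152], [0.4823, 0.2153], [0.4871, 0.2154], [0.492, 0.216], [0.4975, 0.215], [0.5023, 0.2145], [0.5075, 0.2166], [0.5124, 0.2155], [0.5173, 0.2175], [0.5228, 0.2189], [0.5278, 0.2151]]
angle from -x deg (CCW+) 2.1284958264378844 y at home 0.2168551891016063
y 44 [0.748  0.2171 0.2614] 0.11 dev 0.75
r 57 [0.6384 0.3266 0.2618] 0.1109 dev -0.21
```

```bash
python3 -m handwheel '[[0.1,-0.1,0,0],[0,0,0,0],[0,0,0,0],[0,0,0,0],[0,0,0,0],[0,0,0,0],[0,0,2,0],[0,0,3,0],[0,0,3,0],[0,0,2,0],[0,0,0,0]]' 0; python3 -c "
from h import *
s=arm.get_state();print(s['q'],s['eef_pos'],s['ee_rot'],s['force'])"
```

```text
t: 8.45
eef_pos: [0.64, 0.2152, 0.4966]
ee_rot: [-3.136, -0.002, -0.786]
force: [-0.3, -0.9, 0.1]
width: 0.0878
[ 6.12773280e-01  3.18489952e-01  1.58633437e-01  1.24248861e-03
 -1.40508788e+00  1.72138434e-01] [0.639962   0.21517084 0.49664874] [-3.13603743e+00 -2.21086734e-03 -7.85689389e-01] [-0.32857924 -0.88742605  0.06232663]
```

```bash
python3 -m handwheel '[[-0.3,-3.4,0,-0.1],[-0.3,-3.4,0,-0.1],[-0.3,-3.4,0,-0.1],[-0.3,-3.4,0,-0.1],[-0.3,-3.4,0,-0.1],[-0.3,-3.4,0,-0.1],[-0.3,-3.4,0,-0.1],[-0.3,-3.4,0,-0.1],[-0.3,-3.4,0,-0.1],[-0.3,-3.4,0,-0.1],[-0.3,-3.4,0,-0.1],[-0.3,-3.4,0,-0.1],[0,0,0,0],[0,0,0,0]]'; python3 -c "
from h import *
grab('top','top3');grab('wrist','wrist3')
crop('top3',130,110,330,290,4,'top3c')
s=arm.get_state();print(s['q'],s['eef_pos'],s['ee_rot'],s['force'])"; python3 ang.py top3
```

```text
t: 9.85
eef_pos: [0.6033, -0.1935, 0.4918]
ee_rot: [3.14, -0.0, -1.987]
force: [-0.1, -0.3, 0.0]
width: 0.0879
[-8.94817542e-04  2.50317603e-01  5.61464553e-02 -2.74797957e-04
 -1.37719986e+00 -4.13135657e-01] [ 0.60361445 -0.19228628  0.49220458] [ 3.14095806e+00  1.62200637e-05 -1.98487975e+00] [-1.20606061  0.04204725  0.47513089]
top3
z 0.17817837160008254 367
[[0.4772, 0.2152], [0.4823, 0.2144], [0.4876, 0.2149], [0.4928, 0.2149], [0.4978, 0.2155], [0.5023, 0.2147], [0.5072, 0.2147], [0.5124, 0.2152], [0.5176, 0.2148], [0.5219, 0.2149], [0.5277, 0.2137]]
angle from -x deg (CCW+) -0.6564770375564818 y at home 0.21451938941790766
y 44 [0.7463 0.2157 0.2613] 0.1083 dev 0.01
g 6 [0.6365 0.112  0.2601] 0.1038 dev -0.82
r 36 [0.6362 0.3247 0.2611] 0.109 dev 0.93
```

View pics/top3c.png

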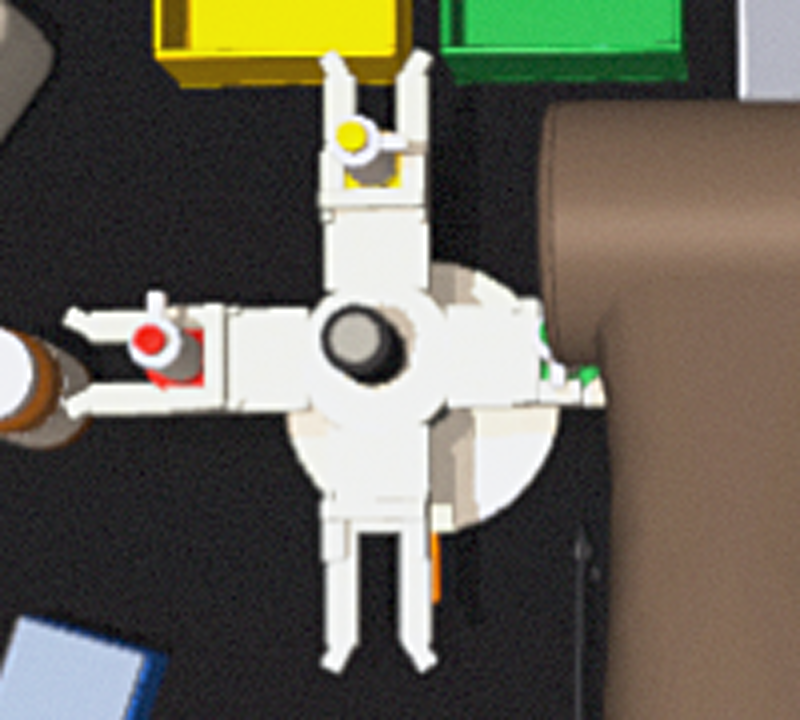

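View pics/wrist3.png

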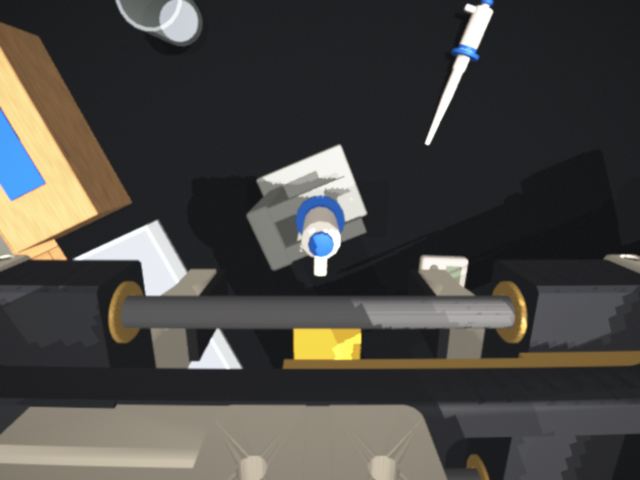

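```bash
python3 -c "
from h import *
f=load('wrist3');print(at_z(f,321,243.5,.248)); print(at_d(f,321,243)); o,_=ray(f,320,240); print(o)
print(arm.get_state()['eef_pos'])"
```

```text
[ 0.60032622 -0.19448715  0.248     ]
[ 0.600235   -0.19468333  0.24754728]
[ 0.57648174 -0.25571889  0.47220692]
[ 0.60361445 -0.19228628  0.49220458]
```

```bash
python3 -m handwheel '[[-0.3,-0.1,-1,0],[0,0,-3,0],[0,0,-3,0],[0,0,-2,0],[0,0,-2,0],[0,0,-1.4,0],[0,0,0,0],[0,0,0,0],[0,0,0,0]]'
```

```text
t: 10.85
eef_pos: [0.601, -0.1936, 0.3699]
ee_rot: [-3.14, 0.0, -1.985]
force: [0.0, 0.4, 0.1]
width: 0.0879
```

```bash
python3 -m handwheel '[[0,0,-0.25,0],[0,0,0,0]]' && python3 -m handwheel '[[0,0,0,0],[0,0,0,0],[0,0,0,0],[0,0,0,0],[0,0,0,0],[0,0,0,0],[0,0,0,0],[0,0,0,0],[0,0,0,0],[0,0,0,0]]' 1 30
```

```text
t: 11.05
eef_pos: [0.6006, -0.1937, 0.3665]
ee_rot: [-3.141, 0.0, -1.986]
force: [0.3, -0.8, -0.2]
width: 0.0877
t: 12.05
eef_pos: [0.6006, -0.1937, 0.3662]
ee_rot: [3.142, -0.0, -1.986]
force: [0.2, -0.7, 0.2]
width: 0.0279
```

```bash
python3 -m handwheel '[[0,0,0.5,0],[0,0,1,0],[0,0,1.5,0],[0,0,0,0],[0,0,0,0],[0,0,0,0]]'; python3 -c "
from h import *
grab('scene','scene4');crop('scene4',220,130,340,260,5,'sc4')
s=arm.get_state();print(s['force'],s['eef_pos'],s['width'])"
```

```text
t: 12.65
eef_pos: [0.6004, -0.1936, 0.3956]
ee_rot: [3.141, 0.0, -1.986]
force: [-0.4, 0.0, -1.4]
width: 0.0276
[-0.66390811  0.13719597 -1.82410077] [ 0.6003762  -0.19366525  0.39545704] 0.02740945414687159
```

View pics/sc4.png

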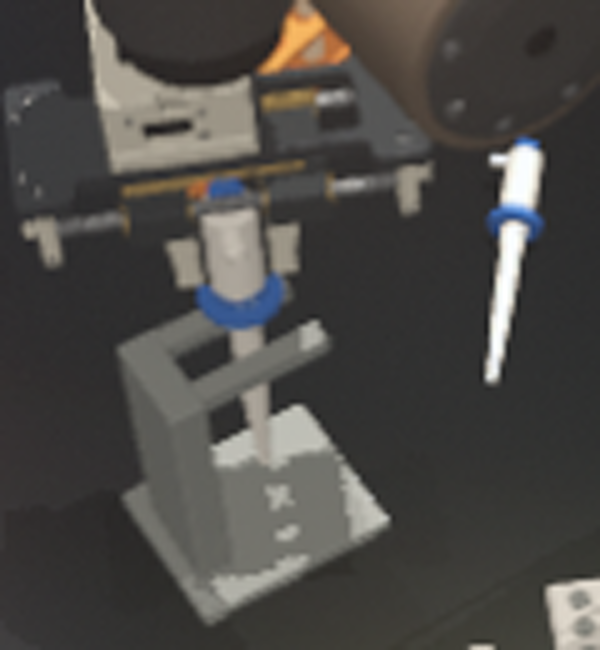

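```bash
python3 -m handwheel '[[-1.5,0,0,0],[-2.5,0,0,0],[-3,0,0,0],[-3,0,0,0],[-2.4,0,1,0],[0,3,0,0],[0,3.4,0,0.06],[0,3.4,0,0.06],[0,3.4,0,0.06],[0,3.4,0,0.06],[0,3.4,0,0.06],[0,3.4,0,0.06],[0,3.4,0,0.06],[0,3.4,0,0],[0,3.4,0,0],[0,3.4,0,0],[0,2,0,0],[0,1.3,0,0],[0,0,0,0],[0,0,0,0]]';  python3 -c "
from h import *
grab('scene','scene5');crop('scene5',260,220,460,380,4,'sc5');grab('top','top5');crop('top5',130,110,330,290,4,'top5c');grab('wrist','wrist5')
s=arm.get_state();print(s['force'],s['eef_pos'],s['ee_rot'],s['width'])"
```

```text
t: 14.7
eef_pos: [0.4765, 0.209, 0.4059]
ee_rot: [3.141, -0.0, -1.566]
force: [-0.4, 0.1, -1.8]
width: 0.0277
[ 0.08282131 -0.52480821 -2.3050353 ] [0.47661825 0.2084273  0.4061875 ] [ 3.14157981e+00  1.56174907e-05 -1.56671002e+00] 0.02765169410591429
```

View pics/sc5.png

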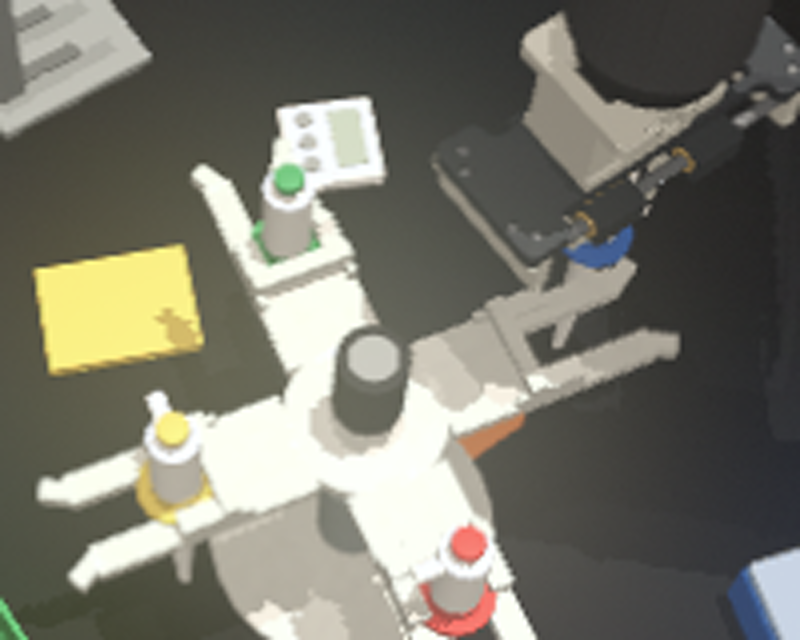

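View pics/wrist5.png

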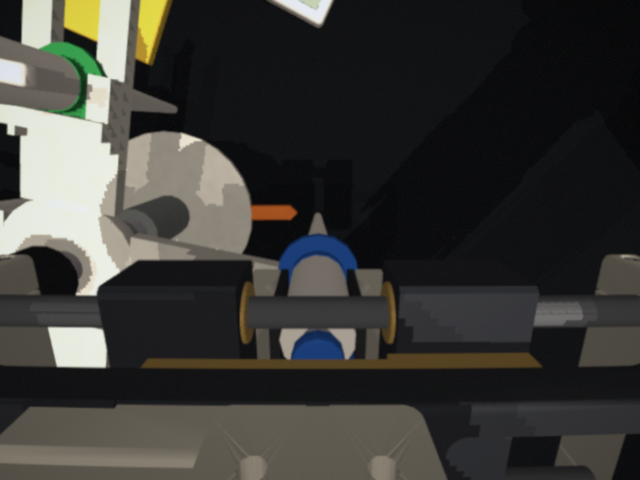

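```bash
python3 -m handwheel '[[0.85,0.7,0,0],[0,0,-0.6,0],[0,0,0,0],[0,0,0,0]]';  python3 -c "
from h import *
grab('scene','scene6');crop('scene6',330,220,450,340,6,'sc6');grab('wrist','wrist6');
s=arm.get_state();print(s['force'],s['eef_pos'],s['ee_rot'],s['width'])"
```

```text
t: 15.25
eef_pos: [0.4851, 0.2161, 0.3997]
ee_rot: [3.141, -0.0, -1.566]
force: [0.9, 0.3, -2.7]
width: 0.0276
[-0.50093084  0.54978875 -1.78617846] [0.48508545 0.2162372  0.40014076] [ 3.14156875e+00  4.10736829e-06 -1.56584679e+00] 0.02727269717797881
```

View pics/sc6.png

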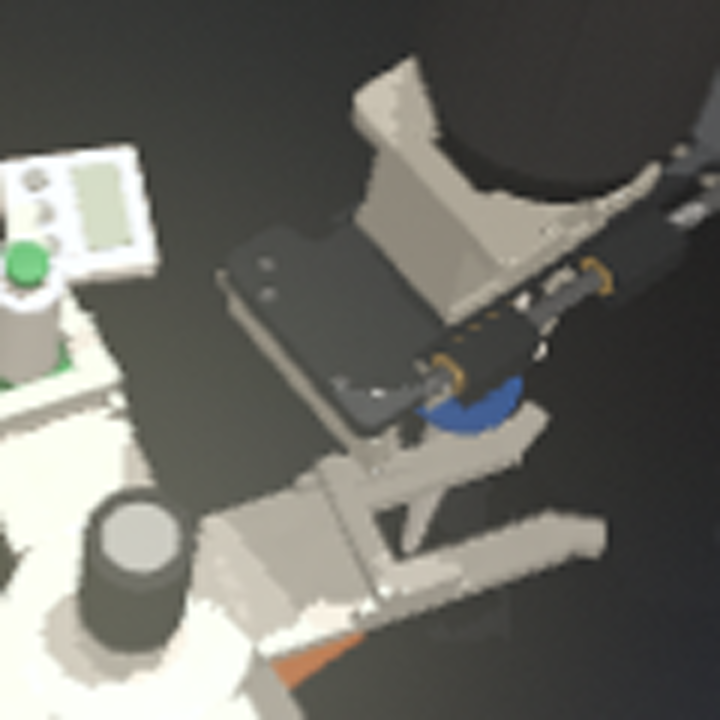

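View pics/wrist6.png

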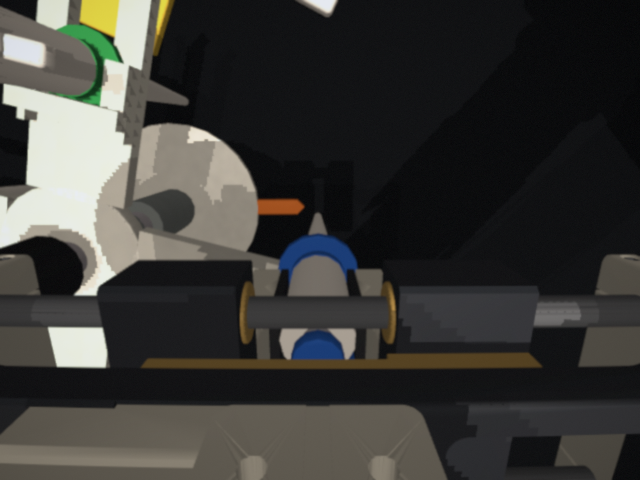

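```bash
python3 -c "
from h import *
f=load('scene6')
def c(P): print(((proj(f,P)-[330,220])*6).round(0).tolist())
z=.400-.2012; print(z)
c([[.485+.022*np.cos(a),.216+.022*np.sin(a),z] for a in np.arange(0,6.28,.785)])
c([[.485,.216,z-.145]])
c([[.583-.055,.2155+s*.023,.179] for s in(-1,1)]); c([[.460,.2155+s*.018,.179] for s in(-1,1)])
f=load('wrist6'); print(proj(f,[[.485,.216,z-.145],[.485,.216-.022,z+.006],[.500,.2157,.008]]))
"
```

```text
0.19880000000000003
[[415.0, 411.0], [455.0, 434.0], [499.0, 425.0], [519.0, 391.0], [506.0, 352.0], [466.0, 330.0], [423.0, 338.0], [402.0, 372.0]]
[[409.0, 545.0]]
[[325.0, 418.0], [402.0, 509.0]]
[[472.0, 337.0], [533.0, 406.0]]
[[317.63184097 216.31797593]
 [318.4882248  234.68461983]
 [303.66425895 207.23798999]]
```

```bash
python3 -m handwheel '[[-0.3,-1,0,0],[-0.5,-2.5,0,0],[0,-3.4,0,-0.06],[0,-3.4,0,-0.06],[0,-3.4,0,-0.06],[0,-3.4,0,-0.06],[0,-3.4,0,-0.06],[0,-3.4,0,-0.06],[0,-3.4,0,-0.06],[0,-3.4,0,0],[0,-3.4,0,0],[0,-3.4,0,0],[0,-2.5,0,0],[0,-1,0,0],[0,0,0,0],[0,0,0,0]]';  python3 -c "
from h import *
grab('scene','scene7');crop('scene7',200,130,440,330,3.3,'sc7');grab('wrist','wrist7');grab('top','top7');crop('top7',130,110,330,290,4,'top7c')
s=arm.get_state();print(s['force'],s['eef_pos'],s['ee_rot'],s['width'])"
```

```text
t: 16.95
eef_pos: [0.4768, -0.1935, 0.4002]
ee_rot: [3.142, 0.0, -1.986]
force: [-0.0, 1.1, -1.2]
width: 0.0275
[-0.81922272  0.75996794 -1.13817599] [ 0.47707221 -0.19295638  0.40030943] [-3.14133856e+00  2.19907995e-04 -1.98470722e+00] 0.027562289063611883
```

View pics/sc7.png

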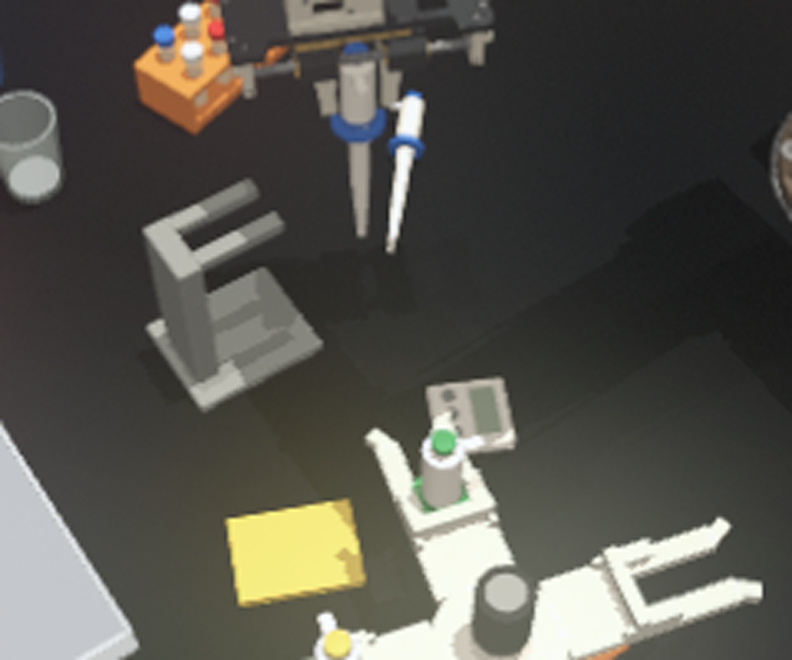

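View pics/wrist7.png

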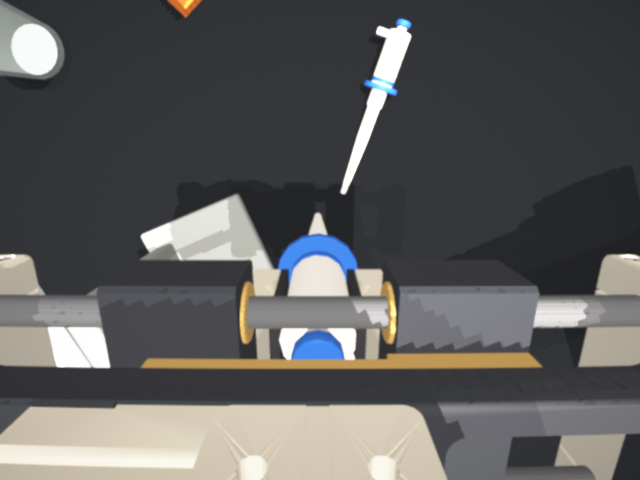

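View pics/top7c.png

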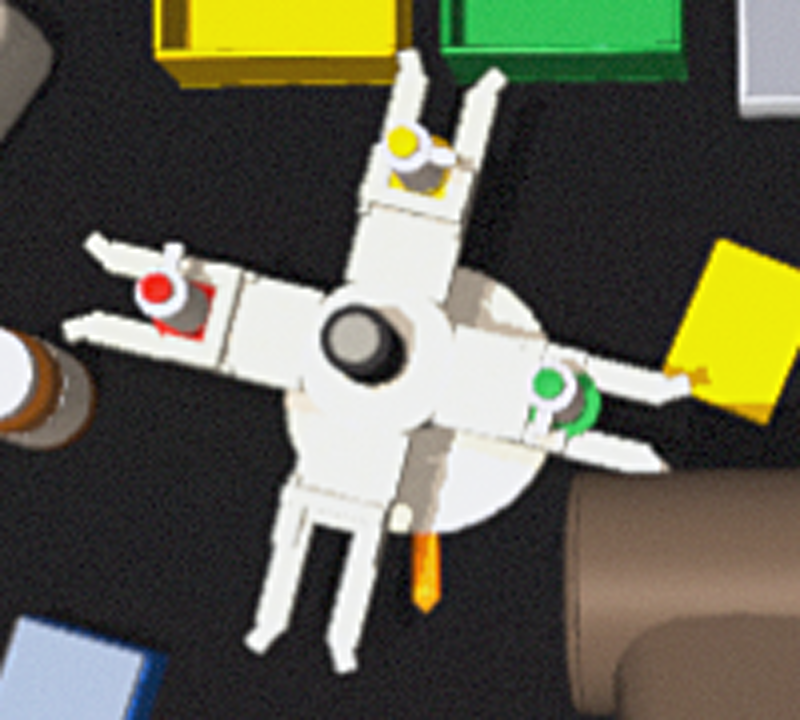

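```bash
python3 -m handwheel '[[2,0,0,0],[3,0,0,0],[3,0,0,0],[2.5,0,0,0],[1.8,0,0,0],[0,0,0,0],[0,0,0,0]]';  python3 -c "
from h import *
grab('scene','scene8');crop('scene8',220,130,340,260,5,'sc8')
s=arm.get_state();print(s['force'],s['eef_pos'],s['ee_rot'],s['width'])"
```

```text
t: 17.8
eef_pos: [0.6002, -0.1929, 0.3996]
ee_rot: [3.141, -0.0, -1.985]
force: [0.1, -0.5, -1.7]
width: 0.0274
[-0.26585424 -0.42444211 -1.73446187] [ 0.59980983 -0.19303987  0.39991695] [ 3.14086748e+00 -1.20482645e-04 -1.98496398e+00] 0.027360179062230598
```

View pics/sc8.png

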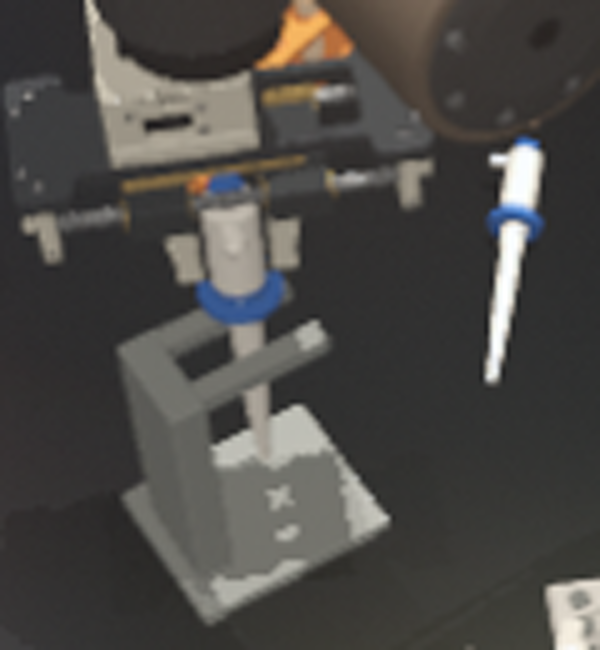

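Matches the earlier picture just after lifting. Lower the pipette back into the dock gently, feeling for contact.

```bash
python3 -m handwheel '[[0,-0.05,-1,0],[0,0,-1,0],[0,0,-0.7,0],[0,0,-0.3,0],[0,0,0,0]]'; python3 -m handwheel '[[0,0,-0.2,0],[0,0,0,0],[0,0,0,0]]'
```

```text
t: 18.35
eef_pos: [0.5999, -0.1943, 0.3694]
ee_rot: [3.14, -0.0, -1.986]
force: [-0.0, -0.1, -1.7]
width: 0.0275
t: 18.65
eef_pos: [0.6002, -0.1942, 0.3684]
ee_rot: [-3.141, 0.0, -1.986]
force: [-0.8, 0.1, -1.6]
width: 0.0274
```

```bash
python3 -m handwheel '[[0,0,-0.1,0],[0,0,0,0]]'; python3 -m handwheel '[[0,0,-0.1,0],[0,0,0,0]]'
```

```text
t: 18.85
eef_pos: [0.6001, -0.1942, 0.3672]
ee_rot: [-3.142, 0.0, -1.986]
force: [0.1, 0.0, -2.3]
width: 0.0273
t: 19.05
eef_pos: [0.6001, -0.1942, 0.3662]
ee_rot: [-3.141, -0.0, -1.986]
force: [-0.7, -1.5, -1.2]
width: 0.0276
```

```bash
python3 -m handwheel '[[0,0,-0.1,0],[0,0,0,0]]'; python3 -m handwheel '[[0,0,0,0],[0,0,0,0],[0,0,0,0],[0,0,0,0],[0,0,0,0],[0,0,0,0],[0,0,0,0]]' 0
```

```text
t: 19.25
eef_pos: [0.6001, -0.1942, 0.3661]
ee_rot: [-3.141, -0.0, -1.985]
force: [-1.3, 0.9, 4.4]
width: 0.0277
t: 19.95
eef_pos: [0.6001, -0.1942, 0.3651]
ee_rot: [3.142, -0.0, -1.986]
force: [0.2, -0.5, -0.4]
width: 0.078
```

```bash
python3 -m handwheel '[[0,0,1,0],[0,0,3,0],[0,0,3,0],[0,0,4,0],[0,0,1,0],[0,0,0,0]]'; python3 -c "
from h import *
grab('scene','scene9');crop('scene9',220,130,340,260,5,'sc9');grab('top','top9')
s=arm.get_state();print(s['force'],s['eef_pos'],s['ee_rot'],s['width'])
ax=np.array([.638,.2157])
for t in('top9','scene9'):
  f=load(t);P=cloud(f).reshape(-1,3);hsv=cv2.cvtColor(f['image'],cv2.COLOR_RGB2HSV).reshape(-1,3)
  for nm,a,h0,h1 in(('y',-13,20,35),('g',-103,50,80),('r',77,-1,6)):
    p=ax+.11*np.array([np.cos(np.radians(a)),np.sin(np.radians(a))])
    s=(np.hypot(P[:,0]-p[0],P[:,1]-p[1])<.025)&(P[:,2]>.252); h=hsv[s]; q=P[s][(h[:,1]>120)&(h[:,0]>h0)&(h[:,0]<h1)]
    if len(q)>5: d=q.mean(0)[:2]-ax; print(t,nm,len(q),np.degrees(np.arctan2(d[1],d[0]))-a-13)
"
```

```text
t: 20.55
eef_pos: [0.6002, -0.1944, 0.4885]
ee_rot: [-3.137, 0.002, -1.986]
force: [0.0, -0.1, -0.8]
width: 0.0878
[-0.00292873 -0.08895394 -0.1594934 ] [ 0.59983793 -0.19411614  0.48500052] [ 3.14142642e+00  4.49017595e-04 -1.98588750e+00] 0.08775515631157854
top9 y 42 -14.675889580076506
top9 g 36 -14.98615668958307
top9 r 41 -14.104803381301323
scene9 r 51 -14.57114809011236
```

View pics/sc9.png

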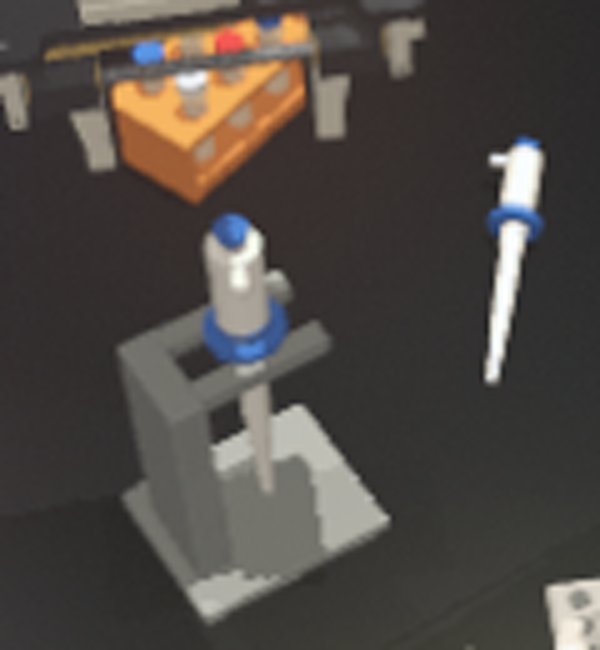

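```bash
python3 -m handwheel '[[0.3,3.4,0,-0.05],[0.3,3.4,0,-0.05],[0.3,3.4,0,-0.05],[0.3,3.4,0,-0.05],[0.3,3.4,0,-0.05],[0.3,3.4,0,-0.05],[0.3,3.4,0,-0.05],[0.3,3.4,0,-0.05],[0.3,3.4,0,-0.05],[0.3,3.4,0,-0.05],[0.3,3.4,0,-0.05],[0.5,3.6,0,-0.07],[0,0,0,0],[0,0,0,0],[0,0,0,0]]'
```

```text
t: 22.15
eef_pos: [0.638, 0.2154, 0.4842]
ee_rot: [-3.141, -0.002, -2.605]
force: [-0.0, 0.1, -0.3]
width: 0.0881
```

```bash
python3 -m handwheel '[[0,0,-2,0],[0,0,-3,0],[0,0,-2,0],[0,0,-1.5,0],[0,0,-0.8,0],[0,0,0,0],[0,0,0,0]]' && python3 -m handwheel '[[0,0,0,0],[0,0,0,0],[0,0,0,0],[0,0,0,0],[0,0,0,0],[0,0,0,0],[0,0,0,0],[0,0,0,0],[0,0,0,0]]' 1 35
```

```text
t: 22.85
eef_pos: [0.6384, 0.2154, 0.393]
ee_rot: [-3.141, 0.001, -2.606]
force: [-0.3, 0.0, -0.0]
width: 0.0878
t: 23.75
eef_pos: [0.6376, 0.2166, 0.3921]
ee_rot: [3.14, 0.0, -2.605]
force: [-4.5, 4.3, 1.1]
width: 0.0394
```

```bash
python3 -m handwheel '[[0,0,0,0.05],[0,0,0,0.08],[0,0,0,0.08],[0,0,0,0.045],[0,0,0,0],[0,0,0,0]]'; python3 -c "
from h import *
grab('top','top10');grab('scene','scene10');print(arm.get_state()['ee_rot'])";python3 ang.py top10 scene10
```

```text
t: 24.35
eef_pos: [0.6377, 0.2166, 0.3921]
ee_rot: [3.14, 0.0, -2.351]
force: [-4.2, 4.2, 1.3]
width: 0.0394
[ 3.14039887e+00  3.78484521e-04 -2.35096850e+00]
top10
z 0.17851896878436593 383
[[0.4772, 0.2145], [0.4822, 0.2145], [0.4875, 0.2148], [0.4928, 0.2149], [0.4978, 0.215], [0.5023, 0.2146], [0.5072, 0.2149], [0.5125, 0.2143], [0.5176, 0.2145], [0.5222, 0.2147], [0.5279, 0.2126]]
angle from -x deg (CCW+) -1.1449418463764882 y at home 0.21397446417084715
y 39 [0.7463 0.216  0.2615] 0.1083 dev 0.15
g 38 [0.6371 0.1057 0.2609] 0.11 dev -0.46
scene10
z 0.17842865412712716 166
[[0.4775, 0.2159], [0.4824, 0.2156], [0.4876, 0.2157], [0.492, 0.2157], [0.4973, 0.2152], [0.5026, 0.2161], [0.5075, 0.2155], [0.5118, 0.189]]
angle from -x deg (CCW+) -23.894631016329036 y at home 0.19765617434639726
y 43 [0.7479 0.2169 0.2612] 0.1099 dev 0.62
r 56 [0.6383 0.3268 0.2617] 0.1111 dev -0.18
```

```bash
python3 -m handwheel '[[0,0,0,0],[0,0,0,0],[0,0,0,0],[0,0,0,0],[0,0,0,0],[0,0,0,0],[0,0,1,0],[0,0,3,0],[0,0,3,0],[0,0,2.5,0],[0,0,0,0]]' 0; python3 -m handwheel '[[-0.3,-3.4,0,0.04],[-0.3,-3.4,0,0.04],[-0.3,-3.4,0,0.04],[-0.3,-3.4,0,0.04],[-0.3,-3.4,0,0.04],[-0.3,-3.4,0,0.04],[-0.3,-3.4,0,0.04],[-0.3,-3.4,0,0.04],[-0.3,-3.4,0,0.04],[-0.3,-3.4,0,0],[-0.3,-3.4,0,0],[-0.3,-3.6,0,0],[0,0,0,0],[0,0,0,0],[0,0,0,0]]';python3 -c "
from h import *
grab('top','top11');grab('wrist','wrist11');crop('top11',130,110,330,290,4,'top11c')
f=load('wrist11');h=cv2.cvtColor(f['image'],cv2.COLOR_RGB2HSV);C=cloud(f)
s=(h[...,1]>120)&(h[...,0]>95)&(h[...,0]<130)&(abs(C[...,2]-.247)<.006);print(C[s].mean(0),s.sum())
s=arm.get_state();print(s['eef_pos'],s['ee_rot'])";python3 ang.py top11
```

```text
t: 25.55
eef_pos: [0.6385, 0.2157, 0.4928]
ee_rot: [-3.139, 0.007, -2.35]
force: [-0.2, 0.7, 1.0]
width: 0.0874
t: 27.05
eef_pos: [0.6021, -0.1938, 0.4873]
ee_rot: [-3.141, 0.0, -1.991]
force: [-0.8, 0.6, -0.9]
width: 0.0878
[ 0.60032945 -0.19519821  0.24802788] 460
[ 0.60223569 -0.19331786  0.48732583] [-3.14143054e+00  1.55563221e-04 -1.98967085e+00]
top11
z 0.17808239895676267 395
[[0.4772, 0.2145], [0.4824, 0.2148], [0.4876, 0.2146], [0.4928, 0.2149], [0.4978, 0.2147], [0.5023, 0.2148], [0.507, 0.2147], [0.5122, 0.2147], [0.5176, 0.2149], [0.5226, 0.2148], [0.5272, 0.2152]]
angle from -x deg (CCW+) 0.4369118076649804 y at home 0.21496996806496915
y 44 [0.7462 0.2155 0.2608] 0.1082 dev -0.1
g 6 [0.6355 0.1114 0.2616] 0.1043 dev -1.36
r 38 [0.6364 0.3251 0.2604] 0.1094 dev 0.83
```

View pics/top11c.png

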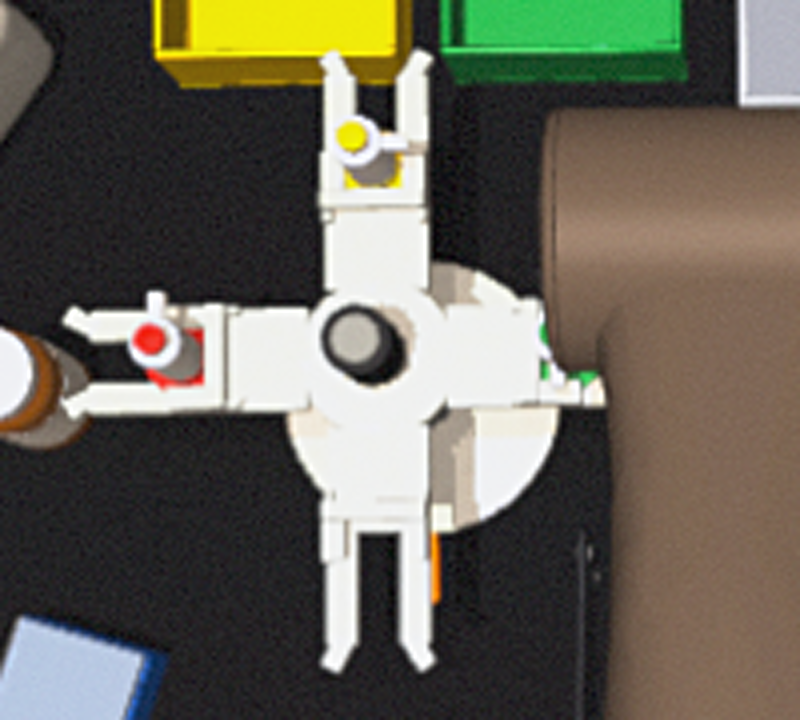

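View pics/wrist11.png

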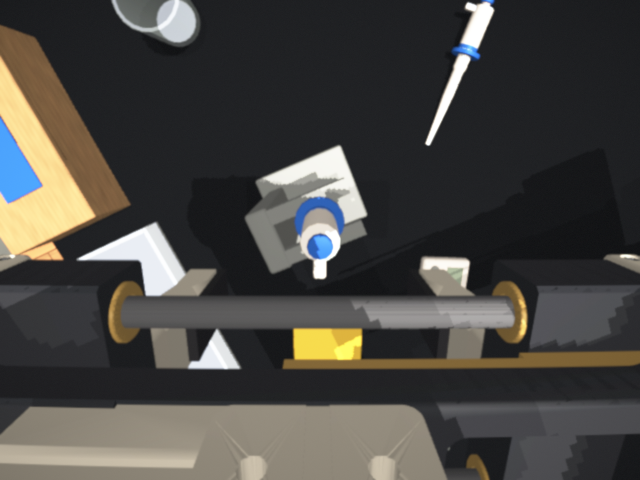

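```bash
python3 -m handwheel '[[-0.2,-0.1,-1,0],[0,0,-3,0],[0,0,-3,0],[0,0,-2,0],[0,0,-2,0],[0,0,-1,0],[0,0,0,0],[0,0,0,0]]'
```

```text
t: 27.95
eef_pos: [0.6004, -0.195, 0.3677]
ee_rot: [-3.141, -0.0, -1.99]
force: [0.1, -0.6, 0.5]
width: 0.0875
```

```bash
python3 -m handwheel '[[0,0,-0.1,0],[0,0,0,0],[0,0,0,0],[0,0,0,0],[0,0,0,0],[0,0,0,0],[0,0,0,0],[0,0,0,0],[0,0,0,0],[0,0,0,0],[0,0,0,0]]' 1 30; python3 -m handwheel '[[0,0,0.5,0],[0,0,1,0],[0,0,1.5,0],[0,0,1,0],[0,0,0,0],[0,0,0,0]]'
```

```text
t: 29.05
eef_pos: [0.6001, -0.1952, 0.3661]
ee_rot: [3.141, -0.0, -1.991]
force: [-1.3, 0.6, -0.4]
width: 0.0276
t: 29.65
eef_pos: [0.6, -0.1952, 0.4062]
ee_rot: [-3.141, 0.0, -1.991]
force: [0.8, 0.2, -1.8]
width: 0.0276
```

```bash
python3 -m handwheel '[[-2,0,0,0],[-3,0,0,0],[-3,0,0,0],[-3,0,0,0],[-3,0,0,0],[-3,0,0,0],[0,3,0,0],[0,3,0,0.06],[0,3,0,0.06],[0,3,0,0.06],[0,3,0,0.06],[0,3,0,0.06],[0,3,0,0.06],[0,3,0,0.06],[0,3,0,0],[0,3,0,0],[0,3,0,0],[0,0,0,0],[0,0,0,0]]'
```

```text
t: 31.55
eef_pos: [0.4298, 0.1352, 0.4055]
ee_rot: [3.14, -0.001, -1.569]
force: [-0.4, -0.3, -1.4]
width: 0.0273
```

```bash
python3 -m handwheel '[[-0.5,3,0,0],[0,3,0,0],[0,2,0,0],[0,0,0,0],[0,0,0,0]]';python3 -c "
from h import *
grab('scene','scene12');crop('scene12',330,220,450,340,6,'sc12');grab('top','top12')
s=arm.get_state();print(s['eef_pos'],s['ee_rot'],s['force'])
f=load('scene12')
e=s['eef_pos'];z=e[2]-.2011
print(((proj(f,[[e[0]+.022*np.cos(a),e[1]+.022*np.sin(a),z] for a in np.arange(0,6.28,.785)]+[[e[0],e[1],z-.145]])-[330,220])*6).round(0).tolist())
print(((proj(f,[[.460,.2152+s*.018,.179] for s in(-1,1)])-[330,220])*6).round().tolist())
";python3 ang.py top12
```

```text
t: 32.05
eef_pos: [0.425, 0.2141, 0.4057]
ee_rot: [3.141, -0.001, -1.571]
force: [0.3, -0.3, -2.0]
width: 0.0278
[0.42502487 0.2137496  0.40594807] [ 3.14112651e+00 -4.01958236e-04 -1.57169837e+00] [ 0.71711759 -0.26319018 -1.52621519]
[[537.0, 318.0], [577.0, 340.0], [620.0, 332.0], [639.0, 299.0], [625.0, 261.0], [585.0, 240.0], [544.0, 248.0], [523.0, 280.0], [519.0, 460.0]]
[[472.0, 337.0], [533.0, 406.0]]
top12
z 0.17828301139709715 152
[[0.4775, 0.193], [0.4825, 0.1928], [0.4881, 0.1929], [0.4929, 0.1929], [0.4974, 0.1931], [0.5018, 0.193], [0.5069, 0.1911], [0.5121, 0.191], [0.518, 0.1885], [0.5284, 0.1889]]
angle from -x deg (CCW+) -5.491536436140345 y at home 0.18908936091048312
y 44 [0.7462 0.2155 0.2608] 0.1082 dev -0.1
g 36 [0.6367 0.1056 0.2611] 0.1101 dev -0.65
r 39 [0.6364 0.3248 0.2607] 0.1091 dev 0.82
```

View pics/sc12.png

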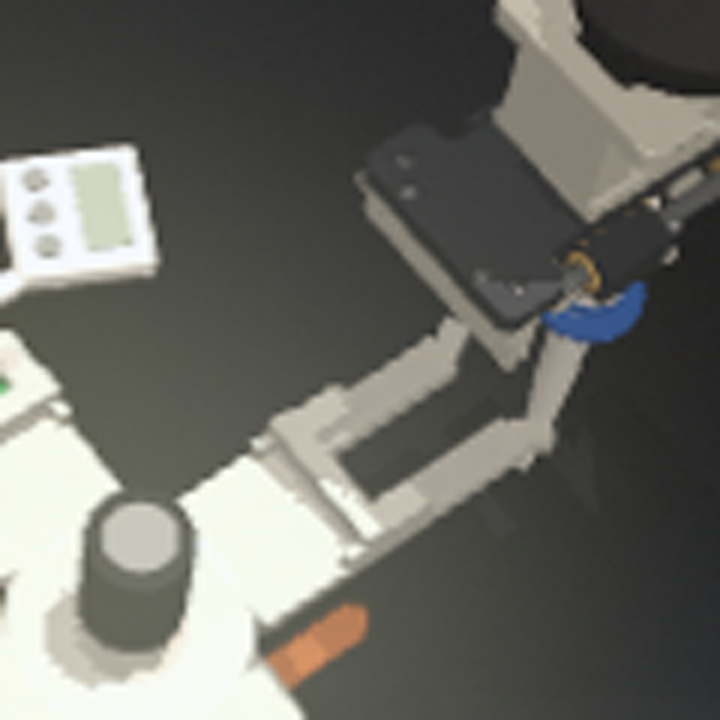

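```bash
python3 -m handwheel '[[1,0.1,0,0],[1.5,0,0,0],[1.5,0,0,0],[1.5,0,0,0],[0.5,0,0,0],[0,0,0,0],[0,0,0,0]]';python3 -c "
from h import *
grab('scene','scene13');crop('scene13',330,220,450,340,6,'sc13');grab('top','top13')
s=arm.get_state();print(s['eef_pos'],s['ee_rot'],s['force'])";python3 ang.py top13
```

```text
t: 32.85
eef_pos: [0.4851, 0.2156, 0.4058]
ee_rot: [3.141, -0.001, -1.571]
force: [-0.1, 0.4, -2.4]
width: 0.0276
[0.48478648 0.21570636 0.40616697] [ 3.14145470e+00 -1.39127052e-05 -1.57066939e+00] [ 1.08525391  0.08846227 -1.71532959]
top13
z 0.1781891563643444 140
[[0.4768, 0.1921], [0.4823, 0.1912], [0.488, 0.1921], [0.4929, 0.1933], [0.4975, 0.1941], [0.5021, 0.1944], [0.5071, 0.1939], [0.5124, 0.1917], [0.5181, 0.1902], [0.5222, 0.1887], [0.528, 0.1874]]
angle from -x deg (CCW+) -4.378155817328234 y at home 0.1897883166258068
y 44 [0.746  0.2154 0.2616] 0.108 dev -0.18
g 39 [0.6369 0.1058 0.2609] 0.1099 dev -0.56
r 38 [0.6366 0.3248 0.2612] 0.1091 dev 0.73
```

View pics/sc13.png

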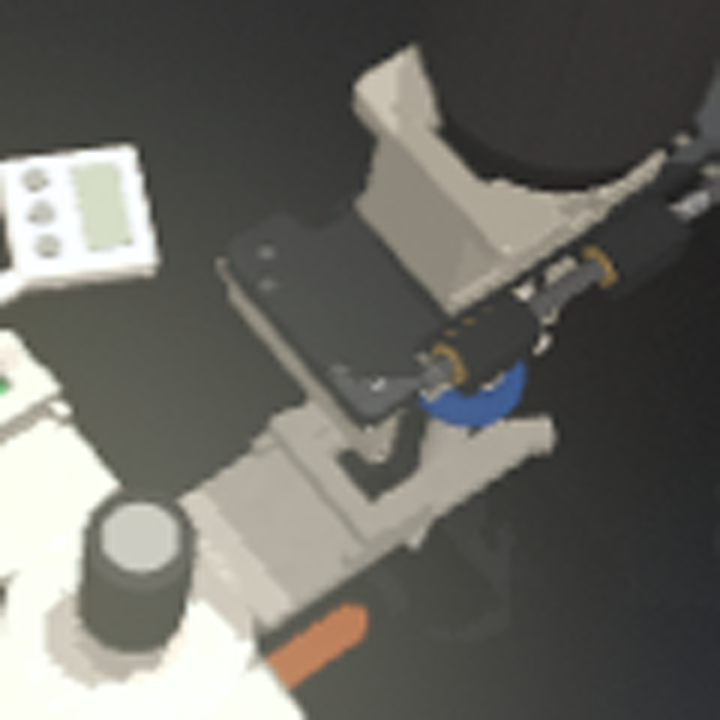

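```bash
python3 -m handwheel '[[0,0,-0.8,0],[0,0,-0.6,0],[0,0,-0.4,0],[0,0,-0.2,0],[0,0,0,0]]'; python3 -m handwheel '[[0,0,-0.15,0],[0,0,-0.15,0],[0,0,0,0]]'
```

```text
t: 33.45
eef_pos: [0.485, 0.2158, 0.3857]
ee_rot: [3.141, -0.0, -1.571]
force: [-0.4, 0.5, -1.1]
width: 0.0276
t: 33.75
eef_pos: [0.4851, 0.2158, 0.383]
ee_rot: [3.141, -0.0, -1.571]
force: [-0.5, -0.4, -1.9]
width: 0.0274
```

```bash
for i in 1 2; do python3 -m handwheel '[[0,0,-0.1,0],[0,0,0,0]]'|sed -n '2p;4p'; done
```

```text
eef_pos: [0.4851, 0.2158, 0.3821]
force: [0.3, 0.1, -2.3]
eef_pos: [0.4851, 0.2158, 0.381]
force: [0.1, 0.8, -1.1]
```

```bash
python3 -m handwheel '[[0,0,-0.1,0],[0,0,0,0]]'|sed -n '2p;4p'; python3 -m handwheel '[[0,0,-0.1,0],[0,0,0,0]]'|sed -n '2p;4p'
```

```text
eef_pos: [0.4851, 0.2158, 0.3801]
force: [-0.6, -0.4, -1.5]
eef_pos: [0.4851, 0.2158, 0.38]
force: [-3.4, -0.4, 6.1]
```

```bash
python3 -m handwheel '[[0,0,0.05,0],[0.5,0,0,0],[0,0,0,0]]'|sed -n '2p;4p'; python3 -m handwheel '[[0.5,0,0,0],[0.5,0,0,0],[0,0,0,0]]'|sed -n '2p;4p'
```

```text
eef_pos: [0.4905, 0.2159, 0.38]
force: [-2.7, -0.2, 5.4]
eef_pos: [0.5006, 0.2158, 0.38]
force: [-2.2, -0.1, 5.8]
```

```bash
python3 -m handwheel '[[0.5,0,0.03,0],[0.5,0,0,0],[0.5,0,0,0],[0,0,0,0]]'|sed -n '2p;4p'; python3 -m handwheel '[[0.4,0,0,0],[0.3,0,0,0],[0,0,0,0]]'|sed -n '2p;4p'; python3 -c "
from h import *
grab('top','top14');grab('scene','scene14');crop('scene14',330,220,450,340,6,'sc14')
s=arm.get_state();print(s['eef_pos'],s['force'])";python3 ang.py top14|tail -4
```

```text
eef_pos: [0.516, 0.2158, 0.38]
force: [-1.9, -0.4, 4.1]
eef_pos: [0.5227, 0.2158, 0.38]
force: [-2.6, -0.8, 5.6]
[0.5225812  0.21577207 0.38006856] [-1.51278008 -0.916613    3.82353094]
angle from -x deg (CCW+) -9.043713846419175 y at home 0.18722760489290374
y 43 [0.7459 0.2152 0.2617] 0.1079 dev -0.28
g 39 [0.6369 0.1058 0.2613] 0.11 dev -0.58
r 39 [0.6366 0.3246 0.2616] 0.1089 dev 0.72
```

View pics/sc14.png

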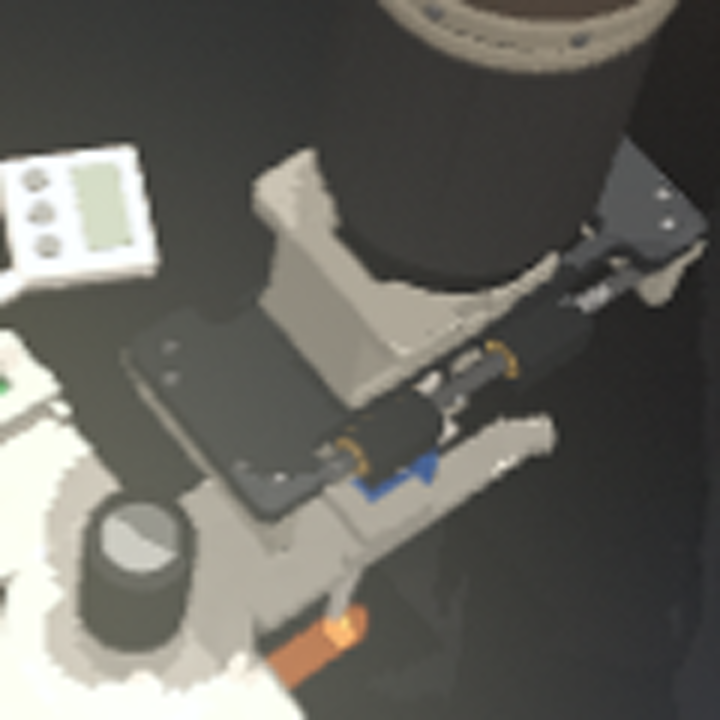

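Collar is entering under the keepers; crown has not turned. Feel for the stop.

```bash
python3 -m handwheel '[[0.2,0,0,0],[0.2,0,0,0],[0,0,0,0]]'|sed -n '2p;4p'; python3 -m handwheel '[[0.15,0,0,0],[0,0,0,0]]'|sed -n '2p;4p'
```

```text
eef_pos: [0.5263, 0.2158, 0.3801]
force: [-3.8, -0.5, 5.0]
eef_pos: [0.5277, 0.2158, 0.3801]
force: [-3.9, -0.9, 5.7]
```

```bash
python3 -m handwheel '[[0.1,0,0,0],[0,0,0,0]]'|sed -n '2p;4p'; python3 -m handwheel '[[0.1,0,0,0],[0,0,0,0]]'|sed -n '2p;4p'
```

```text
eef_pos: [0.5282, 0.2157, 0.3801]
force: [-8.4, 0.7, 6.9]
eef_pos: [0.5287, 0.2157, 0.3801]
force: [-11.0, 1.4, 10.8]
```

```bash
python3 -m handwheel '[[0.1,0,0.05,0],[0,0,0,0],[0,0,0,0]]'|sed -n '2p;4p'
```

```text
eef_pos: [0.5291, 0.2156, 0.3801]
force: [-13.2, 0.4, 10.7]
```

```bash
python3 -m handwheel '[[-0.1,0,0.05,0],[0,0,0,0]]'|sed -n '2p;4p';python3 -m handwheel '[[0,0,0,0],[0,0,0,0],[0,0,0,0],[0,0,0,0],[0,0,0,0],[0,0,0,0],[0,0,0,0],[0,0,0,0]]' 0|sed -n '2p;4,5p'; python3 -c "
from h import *
grab('top','top15');grab('scene','scene15');crop('scene15',330,220,450,340,6,'sc15');grab('wrist','wrist15')";python3 ang.py top15|tail -3
```

```text
eef_pos: [0.5287, 0.2157, 0.3802]
force: [-8.1, 1.3, 5.0]
eef_pos: [0.5296, 0.2158, 0.381]
force: [-0.8, 0.1, -1.1]
width: 0.0844
y 43 [0.7465 0.2158 0.2608] 0.1085 dev 0.05
g 40 [0.6371 0.1059 0.2608] 0.1098 dev -0.46
r 15 [0.6405 0.3261 0.2599] 0.1105 dev -1.3
```

View pics/wrist15.png

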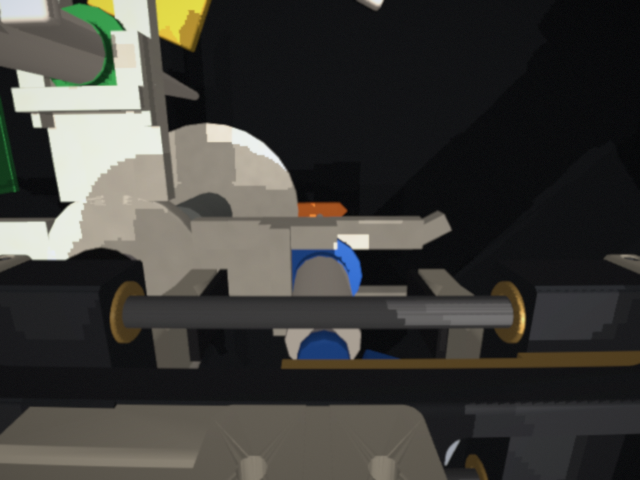

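```bash
python3 -m handwheel '[[0,0,0.5,0],[0,0,1.5,0],[0,0,3,0],[0,0,4,0],[0,0,4,0],[0,0,0,0]]'|sed -n '2p;4,5p'; python3 -m handwheel '[[0,-4,0,0],[0,-4,0,0],[0,-4,0,0],[0,-4,0,0],[0,-4,0,0],[0,-4,0,0],[0,-4,0,0],[0,0,0,0],[0,0,0,0]]'|sed -n '2p;4,5p'; python3 -c "
from h import *
grab('top','top16');grab('scene','scene16');crop('scene16',260,220,440,370,4,'sc16');crop('top16',130,110,330,290,4,'top16c')
ax=np.array([.638,.2157])
for t in('top16','scene16'):
  f=load(t);P=cloud(f).reshape(-1,3);h=cv2.cvtColor(f['image'],cv2.COLOR_RGB2HSV).reshape(-1,3)
  s=(np.hypot(P[:,0]-.528,P[:,1]-.215)<.03)&(P[:,2]>.252)&(h[:,1]>120)&(h[:,0]>95)&(h[:,0]<130); q=P[s].mean(0); print(t,'blue button',q,s.sum(), np.hypot(*(q[:2]-ax)))
";python3 ang.py top16 scene16
```

```text
eef_pos: [0.5303, 0.2157, 0.5178]
force: [0.7, 0.4, 0.3]
width: 0.0875
eef_pos: [0.5294, -0.0651, 0.5111]
force: [-1.1, 0.0, 0.0]
width: 0.0877
top16 blue button [nan nan nan] 0 nan
scene16 blue button [0.52871254 0.21592777 0.26142978] 42 0.10928769634707775
top16
z nan 0
[]<string>:7: RuntimeWarning: Mean of empty slice.
  ret = um.true_divide(
  return _methods._mean(a, axis=axis, dtype=dtype,
  ret = ret.dtype.type(ret / rcount)
Traceback (most recent call last):
  File "ang.py", line 20, in <module>
    for t in sys.argv[1:]: print(t); meas(t)
                                     ~~~~^^^
  File "ang.py", line 12, in meas
    L=np.array(L); print(L.round(4).tolist()); k,c=np.polyfit(L[:,0],L[:,1],1); print('angle from -x deg (CCW+)',-0+np.degrees(np.arctan(k)),'y at home',k*(ax[0]-.11)+c)
                                                              ~^^^^^
IndexError: too many indices for array: array is 1-dimensional, but 2 were indexed
```

View pics/sc16.png

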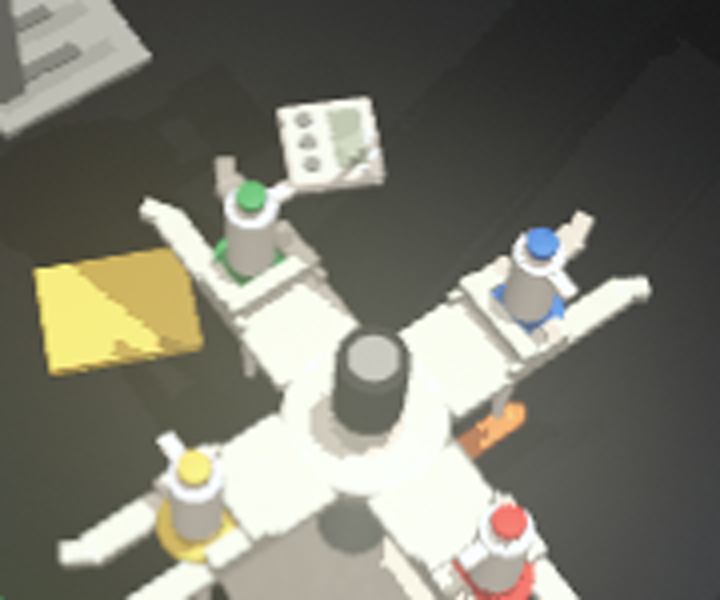

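View pics/top16c.png

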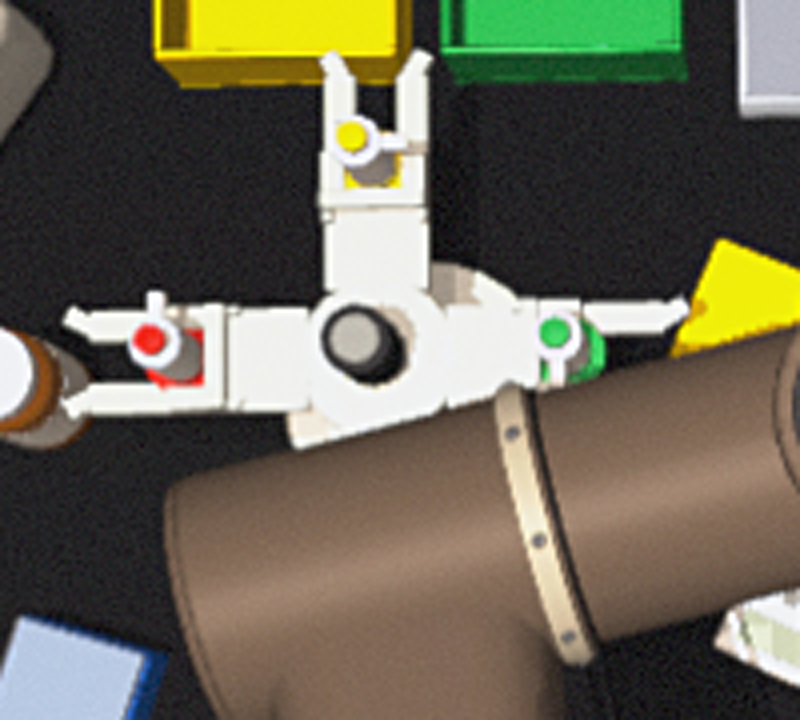

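```bash
python3 -m handwheel '[[0,-4,0,0],[0,-4,0,0],[0,-4,0,0],[0,-4,0,0],[0,-4,0,0],[0,-4,0,0],[0,0,0,0],[0,0,0,0]]'|sed -n '1,2p;4,5p'; python3 -c "
from h import *
grab('top','top17');grab('scene','scene17');crop('top17',130,110,330,290,4,'top17c')
for t in('top17','scene17'):
  f=load(t);P=cloud(f).reshape(-1,3);h=cv2.cvtColor(f['image'],cv2.COLOR_RGB2HSV).reshape(-1,3)
  B={}
  for nm,p,h0,h1 in(('y',(.748,.2157),20,35),('g',(.638,.1057),50,80),('r',(.638,.3257),-1,6),('b',(.528,.2157),95,130)):
    s=(np.hypot(P[:,0]-p[0],P[:,1]-p[1])<.02)&(P[:,2]>.252)&(h[:,1]>120)&(h[:,0]>h0)&(h[:,0]<h1)
    if s.sum()>5: B[nm]=P[s].mean(0)
  print(t,{k:v.round(4).tolist() for k,v in B.items()})
  d=B['y']-B['b']; print('b-y dist',np.hypot(d[0],d[1]),'dir',np.degrees(np.arctan2(d[1],d[0])))
"
```

```text
t: 40.7
eef_pos: [0.5301, -0.3041, 0.5103]
force: [-0.9, 0.4, -0.0]
width: 0.0875
top17 {'y': [0.7462, 0.2155, 0.2615], 'g': [0.6372, 0.1061, 0.2609], 'r': [0.6368, 0.3248, 0.2606], 'b': [0.5273, 0.215, 0.2617]}
b-y dist 0.21896612192521053 dir 0.13867542246786171
scene17 {'r': [0.6382, 0.3267, 0.2614], 'b': [0.5286, 0.2159, 0.2612]}Traceback (most recent call last):
  File "<string>", line 11, in <module>
    d=B['y']-B['b']; print('b-y dist',np.hypot(d[0],d[1]),'dir',np.degrees(np.arctan2(d[1],d[0])))
      ~^^^^^
KeyError: 'y'
```

```bash
sleep 1
```

```text
(no output)
```

View pics/top17c.png

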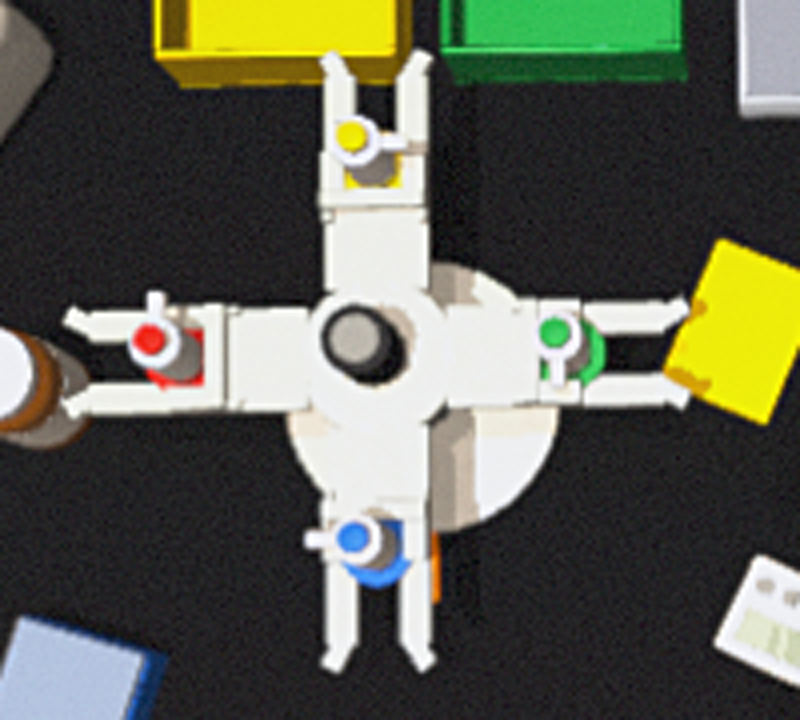

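View pics/scene17.png

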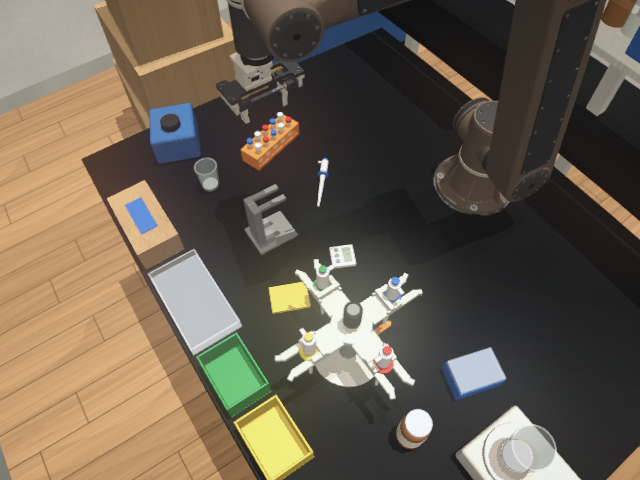

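```bash
python3 -c "
from station import arm
print(arm.job_done())"
```

```text
the job is handed in; nothing more can be done
None
```

The blue-collared pipette hangs fully home on the empty branch, with that branch at the orange pointer. I handed the job in at about 41 s of the 72 s allowed, but one mistake on the way needed mending.

- **First turn:** I turned the crown about 156° by its knob, which brought the empty branch to the pointer, and then took the pipette from its dock.
- **Mistake:** On the first carry I moved the pipette sideways into one rail of the empty branch, which knocked the crown about 14.6° off. The wrist force read near zero just afterwards, and I saw no sign that the pipette slipped.
- **Mending it:** I put the pipette back in its dock, turned the crown back by the knob, took the pipette again and came in from outside the branch tips.
- **Placing:** I felt the rails at about 0.179 m, so the crown was clamped about 4 mm above its lowest height. I slid the collar in until the stop held it. The push was about 13 N along the branch, and the total wrist force about 17 N, both under 25 N.

**Last checks (top camera):**
- The line from the blue to the yellow pipette lies within 0.2° of the pointer line.
- The blue–yellow spacing (219.0 mm) matches the green–red spacing (218.7 mm), so the pipette is home.
- The gripper was clear of everything, and the other things look where they were.

**Checks that failed or disagreed:** Late in the run the rail-edge angle fit was unusable, because the gripper and pipette hid the rails. Single hung pipettes read up to about 1° apart in angle, partly hidden views aside. The scene-camera angle check failed on the last frame because it picked up no yellow button there, so the final angle rests on the top camera.

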